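# Make up two spares kits for the 3D printers

### The arm

A 6-joint arm with a two-finger parallel gripper is mounted at the origin on the work surface. World frame = base frame: x ahead of the robot, y to its left, z up, the work surface at z = 0. Lengths are in mm, angles in rad, forces in N, time in s.
With the tool pointing down it reaches from about 275 to 750 mm from the base axis. Payload 10.2 kg.
Tool frame: the origin (TCP) lies on the centre line of the jaws, within the pads' length; the fingertips stand 8 mm ahead of it and the grasp point (between the pads) lies 11 mm behind it; x points along the fingers, y is the direction in which the jaws open and shut, and the axes are right-handed (so a half turn about x gives the same grasp; the last joint's range is limited). The gripper opens to 85 mm and grips with 20 to 120 N. Pads are 22 mm wide; open, the fingers measure 114 mm over their backs; the gripper's body (76 mm by 85 mm) begins 54 mm behind the grasp point. The pads swing forward as they close: fully open they stand 13 mm farther back than shut.
Start: joints at [1.067, 0.313, 1.498, -0, 1.331, -0.223], TCP at [145.503, 504.44, 239.294] pointing down, gripper open.
Joint ranges: [-2.94, 2.94], [-0.97, 2.17], [0.19, 2.56], [-1.23, 4.37], [0.02, 3.11], [-2.88, 2.88]. Speed limits (rad/s): [2.39, 2.39, 3.01, 3.14, 3.14, 3.14].

### API

Orientations are given as a unit quaternion [w, x, y, z].
In Python, from rig import ctrl, vision, workorder gives the robot as it stands. The module is installed in compiled form; this text tells all that it offers.
- The arm moves only by the shell command python3 -m jog 'ROWS' [OPENING] [FORCE]. ROWS is JSON, a list that holds one entry, the list of rows, each a list of 6 numbers: the shift along the tool's x, y, z in m, then the turn, a rotation vector about the tool's x, y, z in rad. A call has 1 to 12 rows; each row shifts and turns the commanded pose from where the row before left it, along the tool's axes as they then stand; what a row does not reach is not made up. A row lasts 1/8 s, in which the tool goes at most 62.5 mm and 10.7 degrees, less where a joint would pass 70% of its speed; a pose out of reach is approached as far as the arm can. A call is refused whole if a number of a shift passes 0.0625 or a number of a turn 0.188, either way. A call with a gripper value outside its range is refused whole. OPENING is the closure in counts, from 0 (fully open) to 255 (shut), set as the call begins (- or left out, the last holds). The fingers move at their own pace and stop on an object; FORCE is the grip in N (left out, the last holds). Time passes only in rows, so rows that do not move let the fingers close. It gives the time, the measured TCP pose, the force and the opening at its end, in the units of the state.
- ctrl.sense(): the state, without advancing time (a new reading comes with each control period).
- vision.capture(name): name is "scene" or "side" or "wrist"; returns a dict with "image" (420x560x3 uint8, red, green, blue), "mtx" (3x3 intrinsics, pixels), "k1" (the pictures are not rectified: a ray, as slopes to the right and down, at radius r is drawn at 1 + k1 r^2 times it, then the intrinsics apply), "R" (3x3) and "t" (3): a world point X has camera coordinates R X + t; the wrist camera has in their place "hand_eye" (4x4, takes a point from camera to tool coordinates, whose origin is the TCP and whose axes are the tool frame's). Camera axes: x right, y down, z forward; pixel columns grow to the right and rows downward; lengths in mm; the calibration is good to about 2 mm. A picture is of the moment at which its call begins: read the wrist's pose just before it. There is no depth.
- workorder.finish_job(): hands the job in, once; it reports no verdict.
The state is a dict: "time_s": time; "joints": joint angles; "dq": joint speeds; "tau": joint torques, N m; "eef_pos": TCP position; "ee_rot": TCP orientation; "force": force on the tool from outside, world axes, zero at the start; "wrist_torque": the same for the moment, N m; "grip_width": opening from 0.0 (shut) to 1.0 (fully open).
Only numpy, scipy, OpenCV 4.12 (cv2) and the standard library are available. Lean on these libraries where they do the work, as an engineer would, in place of code of your own. Each camera call takes 0.05 s, during which the arm holds its last target.

### The job

Make up two spares kits for the 3D printers: the drive kit (stepper motor, small toothed pulley, bearing block) in the tray with three compartments and the cooling kit (fan, finned heat sink) in the tray with two, one part to a compartment, any compartment. Set each part down flat on the compartment's floor, the same way up as it stands now, rather than dropping it in, and leave the trays flat on the bench. Leave the large pulley and the white printed cup where they stand.

Things in the scene. Friction and masses are not known exactly. Their poses are not given: they have to be found in the camera images.
- motor: Stepper motor standing on its end, shaft up: square body 42 x 42 mm, 34 mm high, bright metal ends with a black band between; round boss 22 mm across on top, then a 5 mm shaft up to 54 mm above the underside; a small white socket (16 mm wide, 2 to 10 mm above the underside) stands 5.5 mm proud of the -x face. About 240 g. Origin: centre of the underside (socket not counted); z up along the shaft, x and y square to the faces.
- small_pulley: Small toothed belt pulley of bright metal standing on its flange: flanges 30 mm across up to 13 mm high, above them a hub 20 mm across up to 22 mm, 8 mm dark bore. About 50 g. Origin: centre of the underside, z up.
- bearing_block: Linear bearing block of bright metal: lower part 36 mm (x) by 42 mm (y), 18 mm high; upper part 36 mm (x) by 26 mm (y), up to 28 mm high; steel bearing with dark 12 mm bore running through along x. About 90 g. Origin: centre of the underside, z up.
- fan: Cooling fan lying flat: square black frame 50 x 50 mm, 20 mm high, with grey hub and blades. About 40 g. Origin: centre of the underside, z up, x and y square to the frame.
- heat_sink: Round finned heat sink of bright metal standing on end: 34 mm across, 34 mm high, stacked disc fins, dark core and bore in the top. About 70 g. Origin: centre of the underside, z up.
- large_pulley: Large toothed belt pulley of bright metal, stays in the stock: flanges 56 mm across up to 13 mm high with six dark holes in the upper one, hub 24 mm across up to 22 mm. Origin: centre of the underside, z up.
- cup: Small white printed cup left among the spares, stays where it is: 36 mm across at the foot, 45 mm at the rim, 40 mm high, open on top. Origin: centre of the underside, z up.
- tray3: Tray of the drive kit. Open-topped printed tray of orange plastic, loose on the bench, 330 g, 222 mm long (its x axis) by 111 mm wide (its y axis), walls 18 mm high and 3 mm thick, floor 3 mm thick; three equal compartments in a row along x, each 70 mm (x) by 105 mm (y) inside, their centres at x = -73, 0 and +73 mm, y = 0; the walls between them reach 16 mm above the bench. Blank white label on its -y side. Origin: centre of the underside, z up.
- tray2: Tray of the cooling kit. Open-topped printed tray of orange plastic, loose on the bench, 220 g, 149 mm long (its x axis) by 111 mm wide (its y axis), walls 18 mm high and 3 mm thick, floor 3 mm thick; two equal compartments in a row along x, each 70 mm (x) by 105 mm (y) inside, their centres at x = -36.5 and +36.5 mm, y = 0; the walls between them reach 16 mm above the bench. Blank white label on its -y side. Origin: centre of the underside, z up.
Mind the look-alikes: they are no part of the job. Leave any blue or purple look-alike of the heat_sink alone.

How it is judged (in metres and radians):
At the end, for the whole second after the job is handed in: Each kit's parts in its own tray, one per compartment: centre within the compartment, underside within 3 mm of the tray floor, same way up, tilted under 0.12 rad. Trays flat on the bench (4 mm, 0.05 rad). All released and at rest (height (world z) of each of tray3, tray2 below 0.004 m and angle between each of tray3, tray2's own z axis and vertical below 0.05 rad and linear speed of each of tray3, motor, small_pulley, bearing_block, tray2, fan, heat_sink below 0.01 m/s and ((x of motor in the frame of tray3 between -0.108 and -0.038 m and y of motor in the frame of tray3 between -0.0525 and 0.0525 m) or (x of small_pulley in the frame of tray3 between -0.108 and -0.038 m and y of small_pulley in the frame of tray3 between -0.0525 and 0.0525 m) or (x of bearing_block in the frame of tray3 between -0.108 and -0.038 m and y of bearing_block in the frame of tray3 between -0.0525 and 0.0525 m)) and ((x of motor in the frame of tray3 between -0.035 and 0.035 m and y of motor in the frame of tray3 between -0.0525 and 0.0525 m) or (x of small_pulley in the frame of tray3 between -0.035 and 0.035 m and y of small_pulley in the frame of tray3 between -0.0525 and 0.0525 m) or (x of bearing_block in the frame of tray3 between -0.035 and 0.035 m and y of bearing_block in the frame of tray3 between -0.0525 and 0.0525 m)) and ((x of motor in the frame of tray3 between 0.038 and 0.108 m and y of motor in the frame of tray3 between -0.0525 and 0.0525 m) or (x of small_pulley in the frame of tray3 between 0.038 and 0.108 m and y of small_pulley in the frame of tray3 between -0.0525 and 0.0525 m) or (x of bearing_block in the frame of tray3 between 0.038 and 0.108 m and y of bearing_block in the frame of tray3 between -0.0525 and 0.0525 m)) and z of each of motor, small_pulley, bearing_block in the frame of tray3 below 0.006 m and angle between each of motor, small_pulley, bearing_block, fan, heat_sink's own z axis and vertical below 0.12 rad and angular speed of each of motor, small_pulley, bearing_block, fan, heat_sink below 0.1 rad/s and ((x of fan in the frame of tray2 between -0.0715 and -0.0015 m and y of fan in the frame of tray2 between -0.0525 and 0.0525 m) or (x of heat_sink in the frame of tray2 between -0.0715 and -0.0015 m and y of heat_sink in the frame of tray2 between -0.0525 and 0.0525 m)) and ((x of fan in the frame of tray2 between 0.0015 and 0.0715 m and y of fan in the frame of tray2 between -0.0525 and 0.0525 m) or (x of heat_sink in the frame of tray2 between 0.0015 and 0.0715 m and y of heat_sink in the frame of tray2 between -0.0525 and 0.0525 m)) and z of each of fan, heat_sink in the frame of tray2 below 0.006 m); the robot touches nothing.
It fails at once if the large pulley is shifted more than 25 mm or tipped over (distance of large_pulley from where it was at the start of the episode above 0.025 m or angle between large_pulley's own z axis and vertical above 0.4 rad).
It fails at once if the white printed cup is shifted more than 25 mm or tipped over (distance of cup from where it was at the start of the episode above 0.025 m or angle between cup's own z axis and vertical above 0.4 rad).
It fails at once if a kit part is dropped or thrown (faster than 0.8 m/s while no finger touches it) ((linear speed of motor above 0.8 m/s and contact force between the fingers and motor below 0.01 N) or (linear speed of small_pulley above 0.8 m/s and contact force between the fingers and small_pulley below 0.01 N) or (linear speed of bearing_block above 0.8 m/s and contact force between the fingers and bearing_block below 0.01 N) or (linear speed of fan above 0.8 m/s and contact force between the fingers and fan below 0.01 N) or (linear speed of heat_sink above 0.8 m/s and contact force between the fingers and heat_sink below 0.01 N)).
It also fails if it takes over 115 s, if anything falls off the work surface, if the arm or the gripper's body presses on something with over 40 N, if the wrist force passes 120 N, or if a joint passes its speed limit or range.

## Working session

There is one attempt and no reset: what is moved stays moved. The work goes in short steps, Python scripts to look and compute and a shell command to move; the robot and the scene stay as the last step left them, time stands still between calls to the robot, and variables do not carry over. Pictures are saved under pics/ and viewed, and the job is handed in when it is done.

```bash
mkdir -p pics
python3 - <<'E'
from rig import ctrl, vision
import cv2
s=ctrl.sense(); print(s)
for n in ("scene","side","wrist"):
    c=vision.capture(n); cv2.imwrite(f"pics/{n}0.png",c["image"][:,:,::-1])
    print(n,{k:(v.tolist() if hasattr(v,'tolist') else v) for k,v in c.items() if k!="image"})
E
```

```text
{'time_s': 0.0, 'joints': array([ 1.06656047e+00,  3.13442758e-01,  1.49842604e+00, -1.31640215e-05,
        1.33097264e+00, -2.23393917e-01]), 'dq': array([-0.00119854,  0.00039374, -0.00119977, -0.0007433 , -0.00013119,
        0.00030302]), 'tau': array([ 2.80089567e-03, -4.12270331e+01, -2.59735054e+01, -9.84315307e-05,
        4.26843268e-03,  4.63172626e-05]), 'eef_pos': array([145.40570489, 504.21545789, 238.74292262]), 'ee_rot': array([ 0.69999398,  0.09855129,  0.70029975, -0.09937974]), 'force': array([0.97208791, 0.5413019 , 0.55273486]), 'wrist_torque': array([0.00470175, 0.0679666 , 0.0918252 ]), 'grip_width': 1.0046061786072513}
scene {'mtx': [[480.69760411254407, 0.0, 278.57492113470715], [0.0, 480.69760411254407, 213.17372412517423], [0.0, 0.0, 1.0]], 'k1': -0.02155704922075337, 'R': [[-0.3176287989953186, 0.9481873508913369, -0.007259039775394207], [0.5706679882862221, 0.18504034104511, -0.8000613222317811], [-0.7572648104818737, -0.2582650185286012, -0.5998743093434437]], 't': [210.9826995821885, -257.86263866656475, 1645.4120428669055]}
side {'mtx': [[488.25316996788655, 0.0, 285.06624263143567], [0.0, 488.25316996788655, 210.1975059328432], [0.0, 0.0, 1.0]], 'k1': -0.015335902516972541, 'R': [[0.8437929017481957, -0.5366095699010512, 0.007981757323319702], [-0.30150134783538945, -0.4862954236813051, -0.8201302934046902], [0.44397125606597904, 0.689613609492467, -0.5721211352414522]], 't': [-456.24784091837876, 169.72381122980983, 1004.6492309599975]}
wrist {'mtx': [[367.85231916014993, 0.0, 275.71409944756454], [0.0, 367.85231916014993, 204.74722857069412], [0.0, 0.0, 1.0]], 'k1': -0.10042947342405478, 'hand_eye': [[0.00013578324828571558, -0.28979233410324684, 0.9570895384747974, -134.34967457204453], [0.9999999895568665, 8.671448472098286e-05, -0.0001156151535374681, 0.02987484027905385], [-4.948914095946094e-05, 0.9570895441783849, 0.2897923428512813, -73.2366587259993], [0.0, 0.0, 0.0, 1.0]]}
```

View pics/scene0.png

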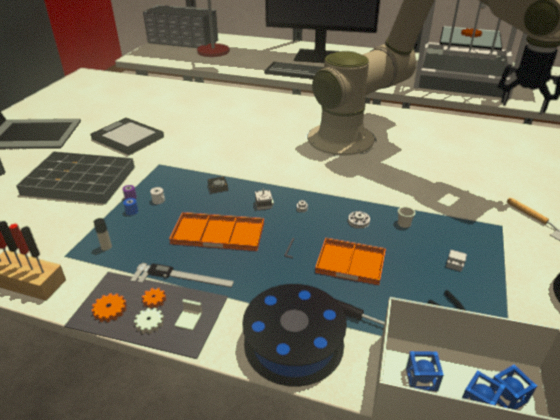

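View pics/side0.png

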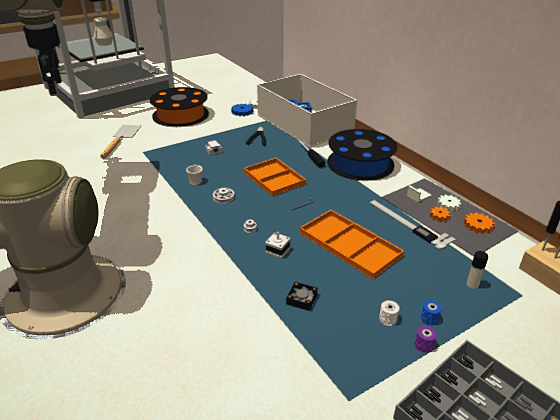

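View pics/wrist0.png

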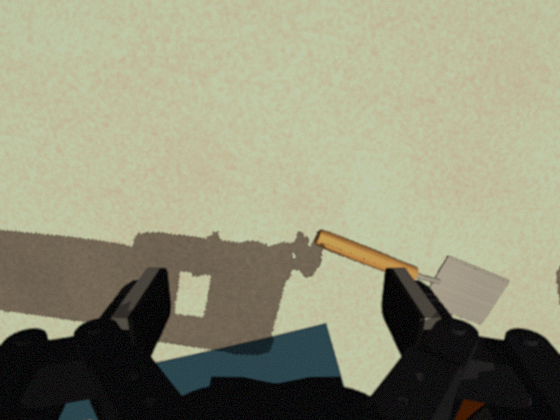

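The scene camera shows (column, row):
- fan 218,183
- motor 263,198
- small pulley 302,205
- large pulley 358,218
- cup 405,215
- bearing block 456,259
- silver heat sink 157,195, with look-alikes in purple (129,191) and blue (131,206)
- tray3 218,231
- tray2 350,260

The side camera shows the same layout. Next I'll enlarge crops of both views.

```bash
cat > h.py <<'E'
import numpy as np, cv2
from scipy.spatial.transform import Rotation as Rn
from rig import ctrl, vision
def tool(s):
    q=s["ee_rot"]; return Rn.from_quat([q[1],q[2],q[3],q[0]]).as_matrix(), np.array(s["eef_pos"])
def cam(name):
    s=ctrl.sense(); c=vision.capture(name)
    if name=="wrist":
        Rt,p=tool(s); he=np.array(c["hand_eye"]); Rc=Rt@he[:3,:3]; o=Rt@he[:3,3]+p
    else:
        Rc=np.array(c["R"]).T; o=-Rc@np.array(c["t"])
    return dict(im=c["image"],K=np.array(c["mtx"]),d=np.array([c["k1"],0,0,0.]),Rc=Rc,o=o)
def ray(c,uv):
    uv=np.asarray(uv,float).reshape(-1,1,2)
    n=cv2.undistortPoints(uv,c["K"],c["d"]).reshape(-1,2)
    return np.c_[n,np.ones(len(n))]@c["Rc"].T
def plane(c,uv,z):
    r=ray(c,uv); return c["o"]+r*((z-c["o"][2])/r[:,2:3])
def proj(c,X):
    X=np.asarray(X,float).reshape(-1,3); R=c["Rc"].T
    return cv2.projectPoints(X,cv2.Rodrigues(R)[0],-R@c["o"],c["K"],c["d"])[0].reshape(-1,2)
def crop(c,x0,y0,x1,y1,k,fn):
    cv2.imwrite(fn,cv2.resize(c["im"][y0:y1,x0:x1,::-1],None,fx=k,fy=k,interpolation=cv2.INTER_CUBIC))
E
python3 - <<'E'
from h import *
c=cam("scene"); crop(c,110,165,310,295,4,"pics/sc_a.png"); crop(c,290,185,490,295,4,"pics/sc_b.png")
d=cam("side"); crop(d,180,130,340,250,5,"pics/si_a.png"); crop(d,230,205,450,355,3.6,"pics/si_b.png")
for n,c in (("sc",c),("si",d)):
    hsv=cv2.cvtColor(c["im"],cv2.COLOR_RGB2HSV)
    m=cv2.inRange(hsv,(5,150,90),(20,255,255))
    for k in cv2.findContours(m,cv2.RETR_EXTERNAL,cv2.CHAIN_APPROX_NONE)[0]:
        if cv2.contourArea(k)>1200:
            M=cv2.moments(k); print(n,M["m10"]/M["m00"],M["m01"]/M["m00"],cv2.contourArea(k),cv2.approxPolyDP(cv2.convexHull(k),5,True)[:,0].tolist())
            P=plane(c,cv2.approxPolyDP(cv2.convexHull(k),5,True)[:,0],18); print(P.round(0)[:,:2].tolist())
E
```

```text
sc 350.8624238106546 260.0956225757935 2105.5 [[325, 238], [385, 249], [378, 283], [316, 272]]
[[557.0, 86.0], [553.0, 233.0], [672.0, 235.0], [681.0, 96.0]]
sc 217.5884267395691 230.66399791707346 2560.5 [[182, 213], [263, 219], [256, 249], [171, 243]]
[[574.0, -301.0], [532.0, -87.0], [649.0, -62.0], [693.0, -269.0]]
si 351.93810679611653 243.11670711974108 3296.0 [[300, 227], [331, 210], [403, 250], [402, 256], [372, 278]]
[[526.0, -90.0], [631.0, -72.0], [675.0, -284.0], [658.0, -298.0], [555.0, -317.0]]
si 274.1824045407636 176.23697110423115 1292.0 [[244, 168], [276, 158], [304, 184], [271, 195]]
[[546.0, 228.0], [655.0, 230.0], [643.0, 66.0], [539.0, 66.0]]
```

View pics/sc_a.png

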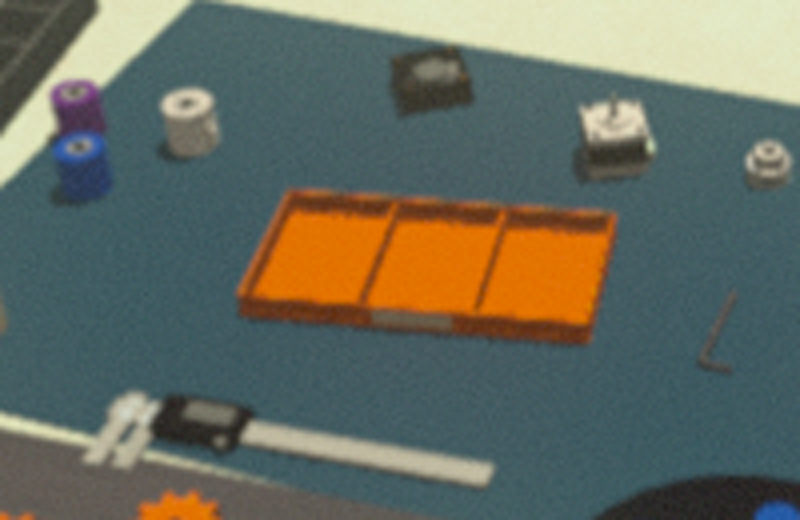

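View pics/sc_b.png

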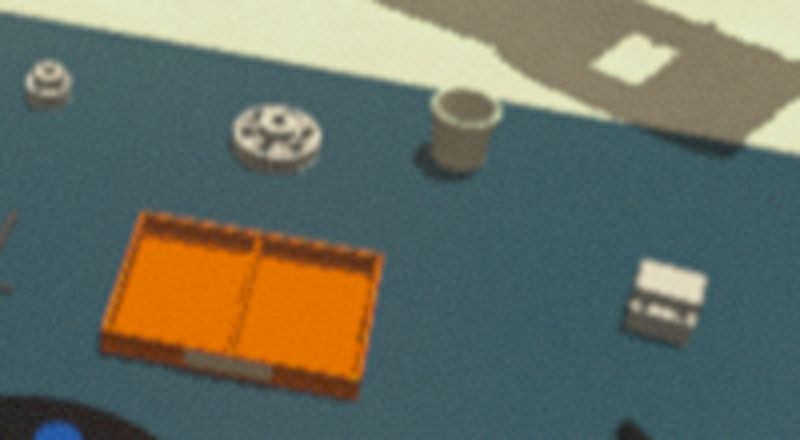

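View pics/si_b.png

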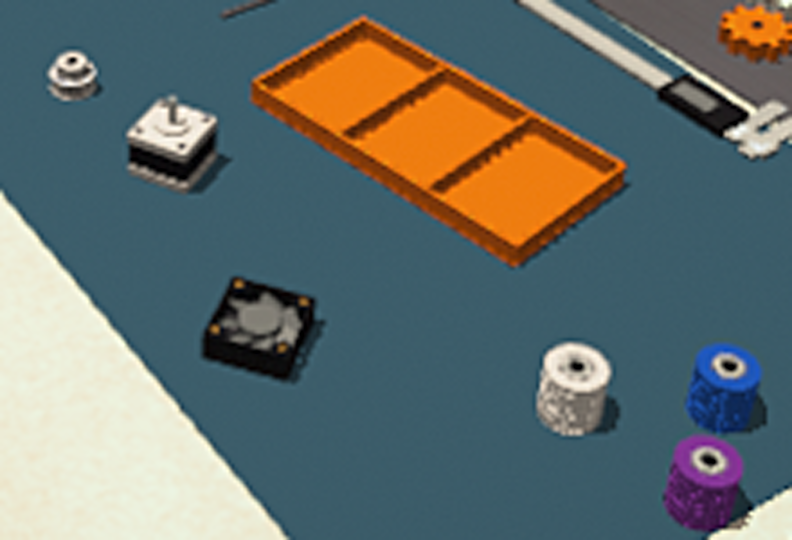

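View pics/si_a.png

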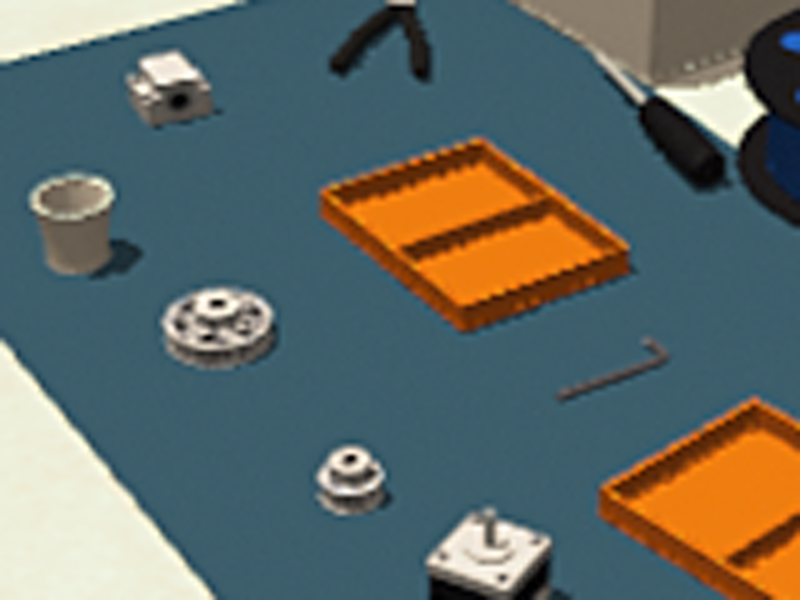

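Run:
```python
from h import *
a=cam("scene"); b=cam("side")
P=dict(hs=((157,190.75),(390,306.7),34),fan=((218,182),(302.2,293.3),20),motor=((263.5,189.2),(277.8,232.2),54),sp=((302,201.2),(250,222),22),lp=((359.5,214.5),(223.6,190.4),22),cup=((406.5,211.2),(194.4,168.4),40),bb=((458.2,254),(214.4,143.4),28))
for n,(u,v,z) in P.items():
    pa=plane(a,u,z)[0];pb=plane(b,v,z)[0]
    ra=ray(a,u)[0];rb=ray(b,v)[0]
    A=np.c_[ra,-rb]; s=np.linalg.lstsq(A,b["o"]-a["o"],rcond=None)[0]
    X=(a["o"]+ra*s[0]+b["o"]+rb*s[1])/2
    print(n,pa.round(0)[:2],pb.round(0)[:2],X.round(0))
```

```text
hs [ 521. -404.] [ 518. -409.] [ 519. -407.   32.]
fan [ 409. -271.] [ 404. -279.] [ 406. -274.   16.]
motor [ 451. -114.] [ 445. -119.] [ 447. -116.   51.]
sp [429. -11.] [432. -14.] [431. -12.  22.]
lp [440. 149.] [441. 146.] [441. 148.  21.]
cup [413. 265.] [411. 264.] [412. 265.  39.]
bb [529. 400.] [533. 392.] [533. 398.  28.]
```

```bash
cat >> h.py <<'E'
def go(x,y,z,yaw=None):
    """report shift in tool axes after levelling + yaw turn. yaw = world angle of the jaw (tool y) axis, deg, mod 180"""
    s=ctrl.sense(); R,p=tool(s)
    ya=np.degrees(np.arctan2(R[1,1],R[0,1]))
    if yaw is None: yaw=ya
    d=(yaw-ya+90)%180-90
    t=np.radians(ya+d); Y=np.array([np.cos(t),np.sin(t),0]); X=np.array([0,0,-1.]); T=np.c_[X,Y,np.cross(X,Y)]
    rv=Rn.from_matrix(R.T@T).as_rotvec(); D=np.array([x,y,z])-p
    print("jaw yaw now %.1f"%ya,"pos",p.round(1),"t=%.2f j1 %.2f j6 %.2f"%(s["time_s"],s["joints"][0],s["joints"][5]))
    print("turn rotvec",rv.round(3),"then shift(mm, tool axes)",(T.T@D).round(1), "| shift in tool axes now",(R.T@D).round(1))
E
python3 - <<'E'
from h import *
R,p=tool(ctrl.sense()); print(R.round(3))
c=cam("wrist"); print(c["o"], plane(c,[(280,210),(280,400),(100,210)],0).round(0))
go(500,330,200,90)
E
```

```text
[[-0.     0.277  0.961]
 [-0.     0.961 -0.277]
 [-1.    -0.    -0.   ]]
[ 75.1534714  524.75390969 373.52628466] [[191. 496.   0.]
 [442. 425.   0.]
 [136. 307.   0.]]
jaw yaw now 73.9 pos [145.5 504.4 239.2] t=0.40 j1 1.07 j6 -0.22
turn rotvec [-0.281 -0.     0.   ] then shift(mm, tool axes) [  39.2 -174.4  354.5] | shift in tool axes now [ 39.2 -69.4 389. ]
```

```bash
python3 -m jog '[[[0,0,0,-0.14,0,0],[0,0,0,-0.14,0,0],[0,-0.025,0.05,0,0,0],[0,-0.025,0.05,0,0,0],[0,-0.025,0.05,0,0,0],[0,-0.025,0.05,0,0,0],[0,-0.025,0.05,0,0,0],[0,-0.025,0.05,0,0,0],[0,-0.025,0.035,0,0,0],[0,0,0,0,0,0]]]' 0
python3 - <<'E'
from h import *
go(480,330,240,90)
c=cam("wrist"); cv2.imwrite("pics/w1.png",c["im"][:,:,::-1]); np.save("c1.npy",c,allow_pickle=True)
E
```

```text
time_s: 1.65
eef_pos: [482.2, 327.4, 238.7]
ee_rot: [0.707, 0.001, 0.707, -0.002]
force: [-0.6, 0.1, -0.5]
grip_width: 1.002
jaw yaw now 89.7 pos [482.2 327.4 238.7] t=1.65 j1 0.40 j6 -1.17
turn rotvec [-0.004 -0.     0.   ] then shift(mm, tool axes) [-1.3  2.6 -2.2] | shift in tool axes now [-1.3  2.6 -2.2]
```

View pics/w1.png

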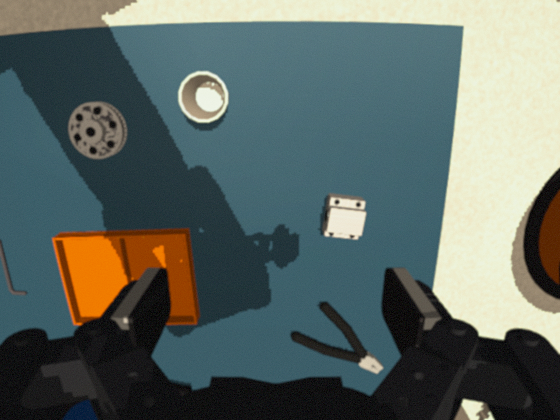

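Run:
```python
from h import *
c=np.load("c1.npy",allow_pickle=True).item()
crop(c,300,170,400,260,8,"pics/w1b.png")
h=cv2.cvtColor(c["im"],cv2.COLOR_RGB2HSV)
m=((h[:,:,1]<90)&(h[:,:,2]>90)).astype(np.uint8); m[:,:315]=0;m[:,375:]=0;m[:185]=0;m[245:]=0
k=max(cv2.findContours(m,cv2.RETR_EXTERNAL,cv2.CHAIN_APPROX_NONE)[0],key=cv2.contourArea)
b=cv2.boxPoints(cv2.minAreaRect(k)); print(b)
for z in (18,28): print(z,plane(c,b,z).round(1)[:,:2].tolist())
mo=((h[:,:,0]>4)&(h[:,:,0]<22)&(h[:,:,1]>150)).astype(np.uint8); mo[:,260:]=0
k=max(cv2.findContours(mo,cv2.RETR_EXTERNAL,cv2.CHAIN_APPROX_NONE)[0],key=cv2.contourArea)
q=cv2.approxPolyDP(cv2.convexHull(k),4,True)[:,0]; print(q.tolist(),plane(c,q,18).round(0)[:,:2].tolist())
```

```text
[[322.78314 237.22275]
 [327.25928 191.34238]
 [368.81494 195.39658]
 [364.3388  241.27695]]
18 [[551.8, 375.7], [502.6, 378.5], [506.9, 420.8], [556.7, 419.6]]
28 [[547.8, 374.4], [499.9, 377.1], [504.1, 418.2], [552.5, 417.0]]
[[188, 229], [196, 323], [73, 323], [53, 237], [67, 232]] [[542.0, 236.0], [656.0, 236.0], [661.0, 88.0], [552.0, 86.0], [546.0, 103.0]]
```

View pics/w1b.png

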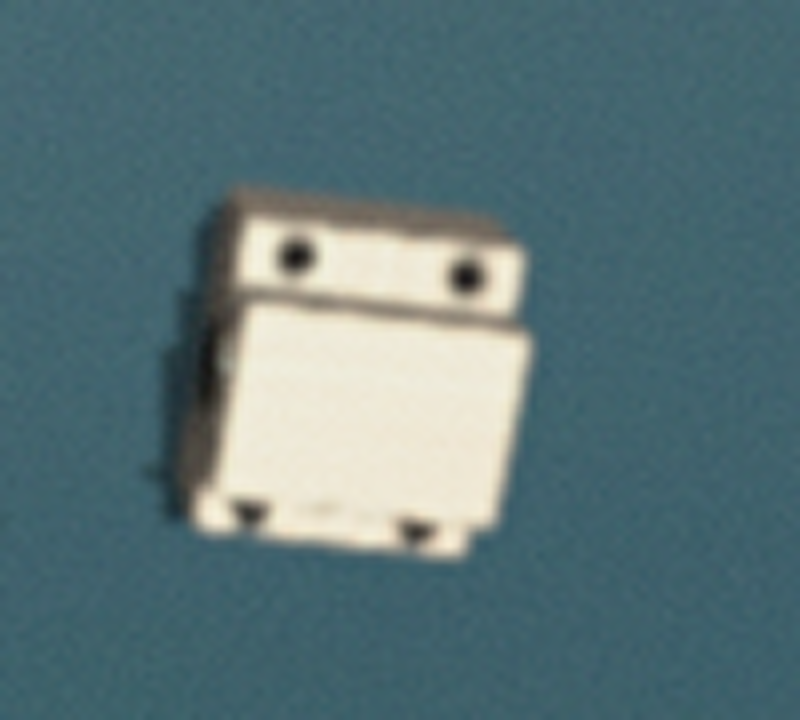

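Run:
```python
from h import *
c=np.load("c1.npy",allow_pickle=True).item()
q=np.array([(245,302),(533,340),(497,528),(215,490)])/8+[300,170]
P=plane(c,q,28)[:,:2]; print(P.round(1),P.mean(0),[np.linalg.norm(P[i]-P[i-1]).round(1) for i in range(4)])
for i,j in ((0,1),(3,2),(3,0),(2,1)):
    d=P[j]-P[i]; print(np.degrees(np.arctan2(d[1],d[0])).round(1))
```

```text
[[516.6 381. ]
 [521.7 417.2]
 [546.7 414.3]
 [541.3 378.3]] [531.60250779 397.69806771] [np.float64(24.9), np.float64(36.5), np.float64(25.2), np.float64(36.5)]
82.0
81.5
173.6
173.5
```

```bash
python3 -m jog '[[[0,0,0,0.125,0,0],[0.05,0.02,0.015,0,0,0],[0.05,0.02,0.015,0,0,0],[0.04,0.02,0.015,0,0,0],[0,0,0,0,0,0]]]'
python3 - <<'E'
from h import *
go(531.6,397.7,12,82.5)
E
```

```text
time_s: 2.33
eef_pos: [530.4, 384.0, 95.6]
ee_rot: [0.704, 0.043, 0.708, -0.045]
force: [-0.7, 0.4, 0.9]
grip_width: 1.002
jaw yaw now 82.9 pos [530.4 384.   95.6] t=2.33 j1 0.45 j6 -1.00
turn rotvec [ 0.007 -0.005  0.003] then shift(mm, tool axes) [83.6 13.7 -0.6] | shift in tool axes now [83.5 14.  -0.1]
```

```bash
python3 -m jog '[[[0,0.014,0,0,0,0],[0.03,0,0,0,0,0],[0.03,0,0,0,0,0],[0.023,0,0,0,0,0],[0,0,0,0,0,0]]]'
python3 - <<'E'
from h import *
go(531.6,397.7,12,82.5)
c=cam("wrist"); cv2.imwrite("pics/w2.png",c["im"][:,:,::-1])
E
```

```text
time_s: 2.95
eef_pos: [533.3, 397.2, 16.8]
ee_rot: [0.705, 0.044, 0.706, -0.044]
force: [0.1, 0.4, 0.3]
grip_width: 0.997
jaw yaw now 82.8 pos [533.3 397.2  16.8] t=2.95 j1 0.46 j6 -0.98
turn rotvec [ 0.006 -0.001  0.001] then shift(mm, tool axes) [ 4.8  0.3 -1.7] | shift in tool axes now [ 4.8  0.3 -1.7]
```

View pics/w2.png

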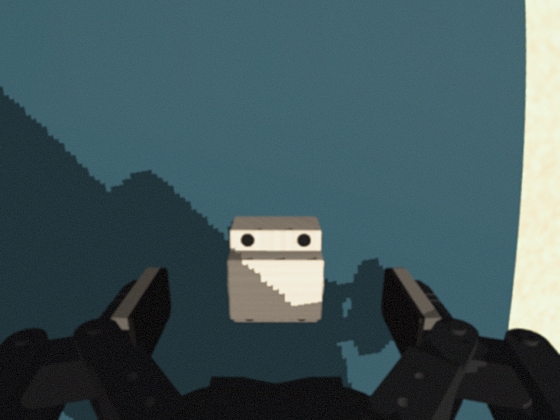

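The block sits centred between the pads: columns 229–324, with the pads at 165 and 385. Closing now.

```bash
python3 -m jog '[[[0.004,0,-0.001,0,0,0],[0,0,0,0,0,0],[0,0,0,0,0,0],[0,0,0,0,0,0],[0,0,0,0,0,0],[0,0,0,0,0,0]]]' 255 40;python3 -m jog '[[[0,0,0,0,0,0],[0,0,0,0,0,0]]]'
```

```text
time_s: 3.75
eef_pos: [533.6, 397.3, 13.1]
ee_rot: [0.706, 0.045, 0.705, -0.044]
force: [-1.9, -0.9, 4.9]
grip_width: 0.41
time_s: 4.0
eef_pos: [533.6, 397.3, 13.1]
ee_rot: [0.706, 0.045, 0.705, -0.044]
force: [-1.4, -0.6, 6.0]
grip_width: 0.41
```

```bash
python3 -m jog '[[[-0.03,0,0,0,0,0],[-0.04,0,0,0.07,0,0],[-0.05,0,0,0.15,0,0],[-0.05,0,0,0.15,0,0],[-0.05,0,0,0.15,0,0],[-0.04,0,0,0.15,0,0],[0,0,0,0.15,0,0],[0,0,0,0.15,0,0],[0,0,0,0.15,0,0],[0,0,0,0.13,0,0],[0,0,0,0,0,0]]]'
python3 - <<'E'
from h import *
go(560,-230,270,11)
E
```

```text
time_s: 5.38
eef_pos: [533.3, 397.0, 271.9]
ee_rot: [0.546, 0.448, 0.547, -0.449]
force: [0.2, -0.9, -1.1]
grip_width: 0.412
jaw yaw now 11.2 pos [533.3 397.  271.9] t=5.38 j1 0.46 j6 0.27
turn rotvec [0.004 0.    0.001] then shift(mm, tool axes) [  1.9 -93.4 620.6] | shift in tool axes now [  2.1 -96.  620.2]
```

```bash
python3 -m jog '[[[0,-0.008,0.04,0,0,0],[0,-0.008,0.05,0,0,0],[0,-0.008,0.055,0,0,0],[0,-0.008,0.055,0,0,0],[0,-0.008,0.055,0,0,0],[0,-0.008,0.055,0,0,0],[0,-0.008,0.055,0,0,0],[0,-0.008,0.055,0,0,0],[0,-0.008,0.055,0,0,0],[0,-0.008,0.055,0,0,0],[0,-0.008,0.05,0,0,0],[0,-0.008,0.04,0,0,0]]]';python3 -m jog '[[[0,0,0,0,0,0],[0,0,0,0,0,0]]]'
python3 - <<'E'
from h import *
go(560,-230,270,11)
c=cam("wrist"); cv2.imwrite("pics/w3.png",c["im"][:,:,::-1]); np.save("c3.npy",c,allow_pickle=True)
E
```

```text
time_s: 6.88
eef_pos: [558.9, -231.8, 272.0]
ee_rot: [0.547, 0.448, 0.547, -0.448]
force: [1.6, -0.1, -0.8]
grip_width: 0.409
time_s: 7.12
eef_pos: [559.2, -229.2, 272.2]
ee_rot: [0.547, 0.449, 0.547, -0.448]
force: [0.2, -0.8, -0.0]
grip_width: 0.411
jaw yaw now 11.3 pos [ 559.2 -229.2  272.2] t=7.12 j1 -0.58 j6 -0.78
turn rotvec [ 0.005 -0.001  0.   ] then shift(mm, tool axes) [2.2 0.6 1. ] | shift in tool axes now [2.2 0.6 1. ]
```

View pics/w3.png

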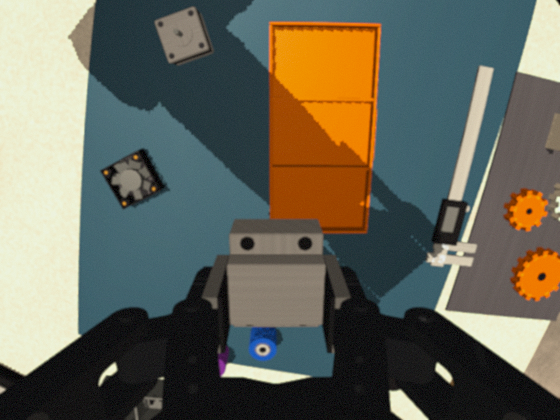

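```bash
cat >> h.py <<'E'
def tray(c,x0,y0,x1,y1):
    h=cv2.cvtColor(c["im"],cv2.COLOR_RGB2HSV)
    m=((h[:,:,0]>3)&(h[:,:,0]<22)&(h[:,:,1]>150)&(h[:,:,2]>40)).astype(np.uint8); w=np.zeros_like(m); w[y0:y1,x0:x1]=m[y0:y1,x0:x1]
    k=max(cv2.findContours(w,cv2.RETR_EXTERNAL,cv2.CHAIN_APPROX_NONE)[0],key=cv2.contourArea)
    P=plane(c,k[:,0],18)[:,:2].astype(np.float32)
    r=cv2.minAreaRect(P); print("rect",[np.round(v,1) for v in r]); b=cv2.boxPoints(r); print(b.round(1).tolist()); return r
E
python3 - <<'E'
from h import *
c=np.load("c3.npy",allow_pickle=True).item(); print(c["o"])
tray(c,250,5,400,240)
crop(c,250,10,400,250,2.5,"pics/w3t.png")
crop(c,90,0,230,220,3.5,"pics/w3m.png")
E
```

```text
[ 545.49362528 -156.88441734  406.56112815]
rect [array([ 601. , -186.8]), array([111.7, 221.4]), np.float64(11.0)]
[[525.0, -88.80000305175781], [567.4000244140625, -306.20001220703125], [677.0, -284.79998779296875], [634.5999755859375, -67.5]]
```

View pics/w3t.png

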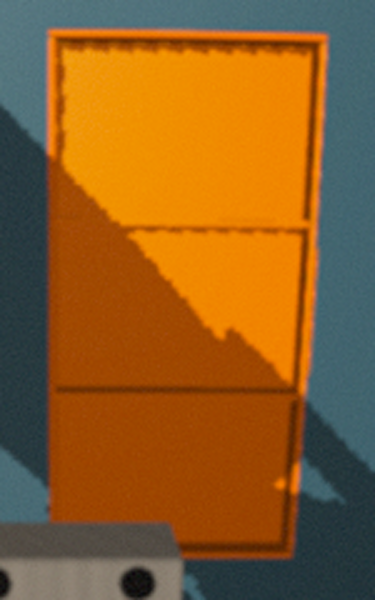

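View pics/w3m.png

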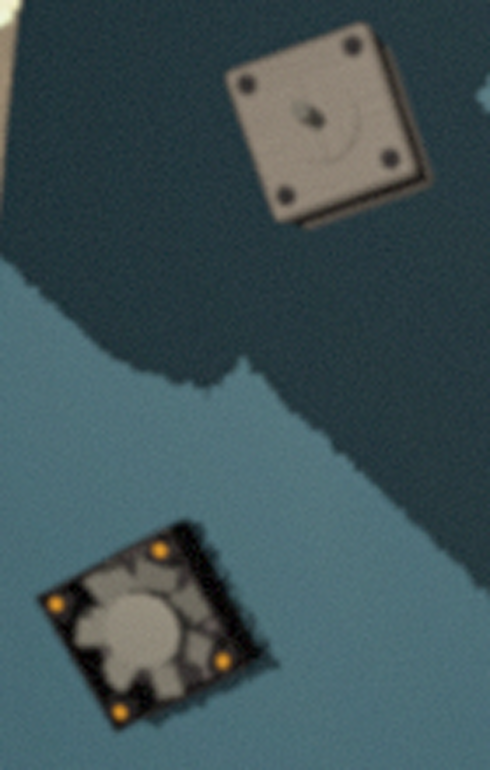

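Run:
```python
from h import *
c=np.load("c3.npy",allow_pickle=True).item()
for n,q,z in (("motor",[(228,74),(368,24),(418,172),(280,222)],34),("fan",[(160,550),(56,604),(120,712),(222,662)],20)):
    P=plane(c,np.array(q)/3.5+[90,0],z)[:,:2]
    print(n,P.mean(0).round(1),[np.linalg.norm(P[i]-P[i-1]).round(1) for i in range(4)],[np.degrees(np.arctan2(*(P[i]-P[i-1])[::-1])).round(1) for i in range(4)])
go(587.1,-115.1,90,11)
```

```text
motor [ 447.  -119.3] [np.float64(41.3), np.float64(40.7), np.float64(40.6), np.float64(41.0)] [np.float64(118.6), np.float64(28.0), np.float64(-61.1), np.float64(-151.0)]
fan [ 406.1 -276. ] [np.float64(39.1), np.float64(39.1), np.float64(39.0), np.float64(38.6)] [np.float64(125.9), np.float64(-143.6), np.float64(-53.4), np.float64(36.3)]
jaw yaw now 11.3 pos [ 559.4 -228.8  272.4] t=7.17 j1 -0.58 j6 -0.78
turn rotvec [ 0.005 -0.    -0.   ] then shift(mm, tool axes) [ 182.4   48.9 -106.3] | shift in tool axes now [ 182.4   49.5 -106. ]
```

```bash
python3 -m jog '[[[0.01,0.012,-0.025,0,0,0],[0.05,0.013,-0.027,0,0,0],[0.05,0.012,-0.027,0,0,0],[0.05,0.012,-0.027,0,0,0],[0.02,0,0,0,0,0],[0,0,0,0,0,0]]]';python3 - <<'E'
from h import *
go(587.1,-115.1,17,11)
E
```

```text
time_s: 7.92
eef_pos: [586.2, -114.8, 91.4]
ee_rot: [0.546, 0.448, 0.548, -0.449]
force: [-0.0, -0.8, -0.5]
grip_width: 0.414
jaw yaw now 11.3 pos [ 586.2 -114.8   91.4] t=7.92 j1 -0.39 j6 -0.59
turn rotvec [ 0.006 -0.001  0.002] then shift(mm, tool axes) [74.4  0.8  0.5] | shift in tool axes now [74.4  0.9  0.6]
```

```bash
python3 -m jog '[[[0.03,0.001,0,0,0,0],[0.025,0,0,0,0,0],[0.012,0,0,0,0,0],[0.004,0,0,0,0,0],[0.002,0,0,0,0,0],[0,0,0,0,0,0],[0,0,0,0,0,0]]]'; python3 -m jog '[[[0.001,0,0,0,0,0],[0,0,0,0,0,0]]]'
```

```text
time_s: 8.8
eef_pos: [588.0, -116.2, 19.8]
ee_rot: [0.547, 0.449, 0.546, -0.449]
force: [-0.4, 0.2, -1.0]
grip_width: 0.415
time_s: 9.05
eef_pos: [587.7, -116.1, 18.3]
ee_rot: [0.546, 0.449, 0.546, -0.449]
force: [-0.8, -1.1, -0.5]
grip_width: 0.412
```

```bash
python3 -m jog '[[[0.001,0,0,0,0,0],[0.001,0,0,0,0,0],[0,0,0,0,0,0]]]'; python3 -m jog '[[[0.001,0,0,0,0,0],[0,0,0,0,0,0]]]'
```

```text
time_s: 9.43
eef_pos: [587.7, -116.1, 16.2]
ee_rot: [0.546, 0.449, 0.546, -0.449]
force: [-0.2, 1.2, -1.5]
grip_width: 0.41
time_s: 9.68
eef_pos: [587.8, -116.1, 16.1]
ee_rot: [0.546, 0.449, 0.546, -0.449]
force: [-2.5, 0.7, 6.5]
grip_width: 0.415
```

```bash
python3 -m jog '[[[0,0,0,0,0,0],[0,0,0,0,0,0],[0,0,0,0,0,0],[0,0,0,0,0,0]]]' 95; python3 -m jog '[[[-0.01,0,0,0,0,0],[-0.03,0,0,0,0,0],[-0.04,0,0,0,0,0],[-0.05,0,0,0,0,0],[-0.04,0,0,0,0,0],[0,0,0,0,0,0]]]'
python3 - <<'E'
from h import *
go(447,-119.3,180,28.5)
c=cam("wrist"); cv2.imwrite("pics/w4.png",c["im"][:,:,::-1])
E
```

```text
time_s: 10.18
eef_pos: [587.7, -116.1, 15.2]
ee_rot: [0.546, 0.449, 0.546, -0.449]
force: [0.2, -0.4, 0.1]
grip_width: 0.627
time_s: 10.92
eef_pos: [588.9, -116.5, 189.4]
ee_rot: [0.549, 0.45, 0.544, -0.448]
force: [-0.3, 0.4, 0.2]
grip_width: 0.625
jaw yaw now 11.2 pos [ 588.9 -116.5  189.4] t=10.93 j1 -0.39 j6 -0.59
turn rotvec [-0.302  0.005 -0.005] then shift(mm, tool axes) [   9.4 -126.1  -65.3] | shift in tool axes now [   8.4 -139.8  -24.8]
```

View pics/w4.png

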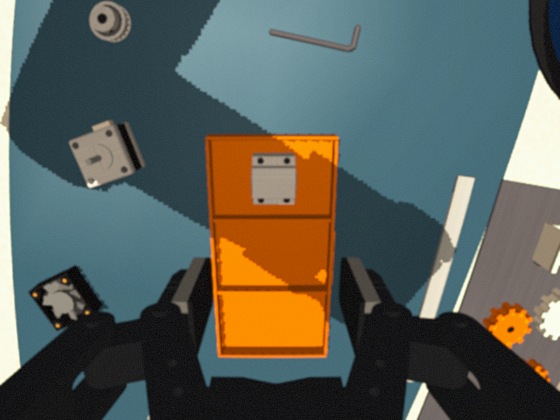

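```bash
python3 -m jog '[[[0,0,0,-0.15,0,0],[0,0,0,-0.15,0,0],[0,-0.042,-0.022,0,0,0],[0.02,-0.042,-0.022,0,0,0],[0.04,-0.042,-0.022,0,0,0],[0,0,0,0,0,0]]]' 0;python3 - <<'E'
from h import *
go(447,-119.3,15,28.5)
c=cam("wrist"); cv2.imwrite("pics/w5.png",c["im"][:,:,::-1]); np.save("c5.npy",c,allow_pickle=True)
E
```

```text
time_s: 11.72
eef_pos: [440.3, -115.8, 121.5]
ee_rot: [0.603, 0.363, 0.611, -0.363]
force: [0.7, -0.4, 0.1]
grip_width: 1.001
jaw yaw now 28.3 pos [ 440.3 -115.8  121.5] t=11.72 j1 -0.52 j6 -1.01
turn rotvec [-0.004 -0.01   0.006] then shift(mm, tool axes) [106.5   4.2   6.3] | shift in tool axes now [106.4   4.9   7.3]
```

View pics/w5.png

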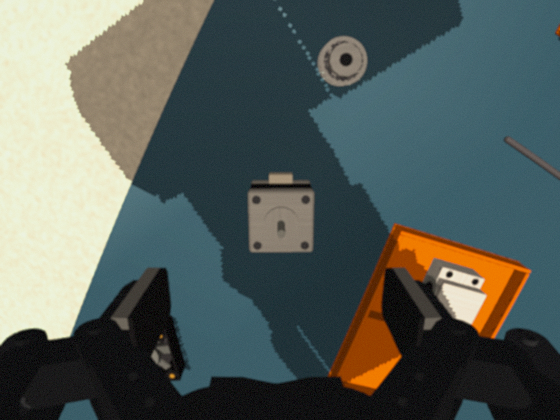

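Run:
```python
from h import *
c=np.load("c5.npy",allow_pickle=True).item()
P=plane(c,[(249,189),(312,188),(314,252),(249,252)],34)[:,:2]; print(P.mean(0),[np.linalg.norm(P[i]-P[i-1]).round(1) for i in range(4)],[np.degrees(np.arctan2(*(P[i]-P[i-1])[::-1])).round(1) for i in range(4)])
print(plane(c,(346,60),22), plane(c,(343,62),13))
m=P.mean(0); go(m[0],m[1],15,28.5)
crop(c,300,30,390,110,6,"pics/w5p.png")
```

```text
[ 444.99195972 -117.57333929] [np.float64(42.6), np.float64(39.2), np.float64(43.2), np.float64(42.7)] [np.float64(117.1), np.float64(29.3), np.float64(-58.3), np.float64(-151.6)]
[[432.60271015 -12.00036373  22.        ]] [[432.52969786 -12.45370348  13.        ]]
jaw yaw now 28.3 pos [ 443.8 -117.3  123.9] t=11.78 j1 -0.51 j6 -1.01
turn rotvec [-0.003 -0.004  0.002] then shift(mm, tool axes) [108.9   0.9   0.8] | shift in tool axes now [108.9   1.2   1.2]
```

View pics/w5p.png

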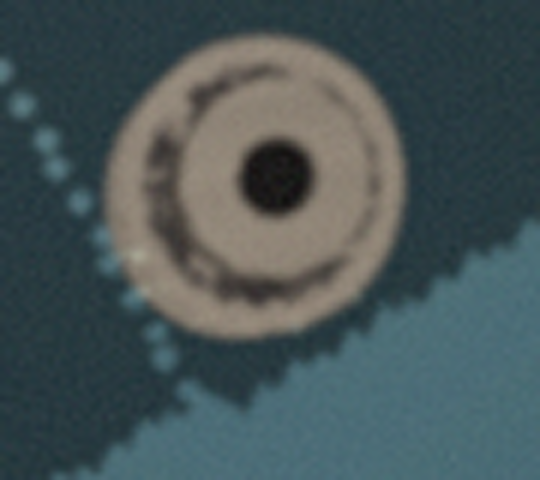

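```bash
python3 -m jog '[[[0.03,0.001,0.0015,0,0,0],[0.04,0,0,0,0,0],[0.025,0,0,0,0,0],[0.01,0,0,0,0,0],[0,0,0,0,0,0],[0,0,0,0,0,0]]]' 0;python3 - <<'E'
from h import *
go(446.2,-118.6,14,28.5)
c=cam("wrist"); cv2.imwrite("pics/w6.png",c["im"][:,:,::-1])
E
```

```text
time_s: 12.52
eef_pos: [448.0, -119.1, 21.3]
ee_rot: [0.608, 0.362, 0.607, -0.362]
force: [0.2, 0.3, -0.7]
grip_width: 1.0
jaw yaw now 28.4 pos [ 448.  -119.1   21.3] t=12.53 j1 -0.51 j6 -1.01
turn rotvec [-0.002  0.002 -0.001] then shift(mm, tool axes) [ 7.3 -1.3 -1.3] | shift in tool axes now [ 7.3 -1.4 -1.3]
```

View pics/w6.png

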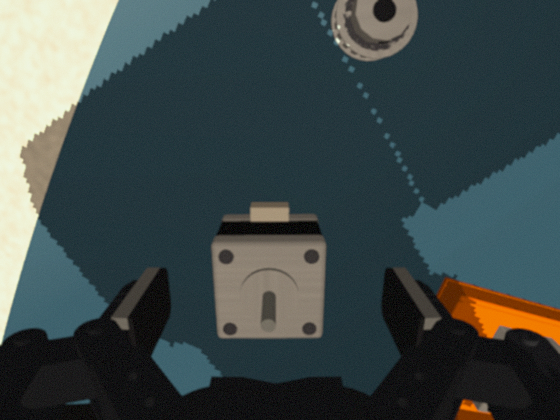

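The motor is square to the jaws. Its centre is at column 269 and the jaws' at 275, so I'll shift 2 mm, lower and close.

```bash
python3 -m jog '[[[0.004,-0.002,-0.001,0,0,0],[0.004,0,0,0,0,0],[0,0,0,0,0,0],[0,0,0,0,0,0],[0,0,0,0,0,0],[0,0,0,0,0,0],[0,0,0,0,0,0]]]' 255 60;python3 -m jog '[[[0,0,0,0,0,0]]]'
python3 - <<'E'
from h import *
R,p=tool(ctrl.sense()); print(p)
go(614.9,-258.5,110,11)
E
```

```text
time_s: 13.45
eef_pos: [444.9, -118.8, 12.3]
ee_rot: [0.607, 0.362, 0.607, -0.362]
force: [0.1, -0.2, -3.7]
grip_width: 0.481
time_s: 13.58
eef_pos: [444.9, -118.8, 12.3]
ee_rot: [0.607, 0.362, 0.607, -0.362]
force: [-0.1, -0.2, -3.3]
grip_width: 0.479
[ 444.87569196 -118.79477911   12.28974185]
jaw yaw now 28.4 pos [ 444.9 -118.8   12.3] t=13.57 j1 -0.52 j6 -1.01
turn rotvec [ 0.303 -0.     0.   ] then shift(mm, tool axes) [-97.7 140.2 169.6] | shift in tool axes now [-97.7  83.2 203.7]
```

```bash
python3 -m jog '[[[-0.02,0,0,0,0,0],[-0.04,0,0,0,0,0],[-0.04,0,0,0.15,0,0],[0,0,0,0.15,0,0],[0,0.035,0.042,0,0,0],[0,0.035,0.042,0,0,0],[0,0.035,0.042,0,0,0],[0,0.035,0.042,0,0,0],[0,0,0,0,0,0],[0,0,0,0,0,0]]]'
python3 - <<'E'
from h import *
go(614.9,-258.5,16,11)
c=cam("wrist"); cv2.imwrite("pics/w7.png",c["im"][:,:,::-1]); np.save("c7.npy",c,allow_pickle=True)
E
```

```text
time_s: 14.82
eef_pos: [614.2, -256.0, 111.6]
ee_rot: [0.546, 0.449, 0.547, -0.449]
force: [-0.1, 0.1, -2.4]
grip_width: 0.479
jaw yaw now 11.2 pos [ 614.2 -256.   111.6] t=14.82 j1 -0.57 j6 -0.77
turn rotvec [ 0.003 -0.001  0.001] then shift(mm, tool axes) [95.6  0.2  2.6] | shift in tool axes now [95.6  0.3  2.7]
```

View pics/w7.png

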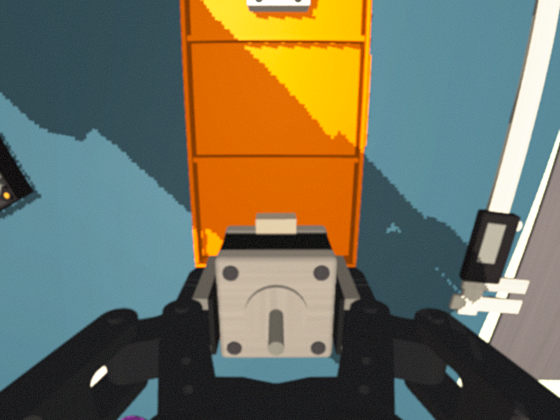

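```bash
python3 -m jog '[[[0.03,0,0.003,0,0,0],[0.035,0,0,0,0,0],[0.02,0,0,0,0,0],[0.006,0,0,0,0,0],[0,0,0,0,0,0],[0,0,0,0,0,0]]]'; python3 -m jog '[[[0.001,0,0,0,0,0],[0.001,0,0,0,0,0],[0,0,0,0,0,0]]]'
```

```text
time_s: 15.62
eef_pos: [615.9, -259.7, 22.7]
ee_rot: [0.547, 0.449, 0.546, -0.449]
force: [-0.3, -0.5, -2.6]
grip_width: 0.48
time_s: 16.0
eef_pos: [615.4, -259.4, 19.3]
ee_rot: [0.546, 0.449, 0.546, -0.449]
force: [0.3, -0.3, -2.6]
grip_width: 0.48
```

```bash
python3 -m jog '[[[0.001,0,0,0,0,0],[0.001,0,0,0,0,0],[0,0,0,0,0,0],[0,0,0,0,0,0]]]'; python3 -m jog '[[[0.001,0,0,0,0,0],[0,0,0,0,0,0]]]';python3 -m jog '[[[0.001,0,0,0,0,0],[0,0,0,0,0,0]]]'
```

```text
time_s: 16.5
eef_pos: [615.4, -259.5, 17.3]
ee_rot: [0.546, 0.449, 0.546, -0.449]
force: [0.2, -0.0, -3.4]
grip_width: 0.483
time_s: 16.75
eef_pos: [615.3, -259.4, 16.2]
ee_rot: [0.546, 0.449, 0.546, -0.449]
force: [-0.2, -0.3, -2.7]
grip_width: 0.48
time_s: 17.0
eef_pos: [615.4, -259.4, 15.2]
ee_rot: [0.546, 0.449, 0.546, -0.449]
force: [0.2, 1.4, -2.2]
grip_width: 0.482
```

```bash
python3 -m jog '[[[0.001,0,0,0,0,0],[0,0,0,0,0,0]]]'; python3 -m jog '[[[0,0,0,0,0,0],[0,0,0,0,0,0],[0,0,0,0,0,0],[0,0,0,0,0,0]]]' 85; python3 -m jog '[[[-0.01,0,0,0,0,0],[-0.03,0,0,0,0,0],[-0.04,0,0,0,0,0],[-0.04,0,0,0,0,0],[-0.02,0,0,0,0,0],[0,0,0,0,0,0],[0,0,0,0,0,0]]]'
python3 - <<'E'
from h import *
c=cam("wrist"); cv2.imwrite("pics/w8.png",c["im"][:,:,::-1]); np.save("c8.npy",c,allow_pickle=True)
go(433,-12,140,11)
E
```

```text
time_s: 17.25
eef_pos: [615.4, -259.5, 15.1]
ee_rot: [0.546, 0.449, 0.546, -0.449]
force: [-3.8, 2.4, 5.0]
grip_width: 0.48
time_s: 17.75
eef_pos: [615.4, -259.4, 14.2]
ee_rot: [0.546, 0.449, 0.546, -0.449]
force: [0.4, -1.2, 0.2]
grip_width: 0.668
time_s: 18.62
eef_pos: [615.0, -259.2, 153.2]
ee_rot: [0.546, 0.449, 0.547, -0.449]
force: [-0.4, -0.6, 0.5]
grip_width: 0.668
jaw yaw now 11.2 pos [ 614.9 -259.2  153. ] t=18.68 j1 -0.57 j6 -0.77
turn rotvec [ 0.003 -0.001  0.002] then shift(mm, tool axes) [  13.  -131.4 -277.4] | shift in tool axes now [  13.6 -130.6 -277.7]
```

View pics/w8.png

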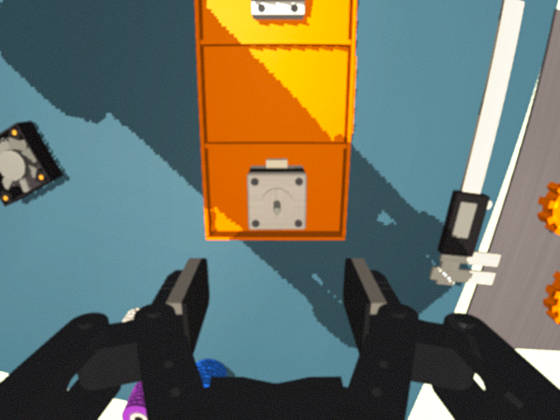

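```bash
python3 - <<'E'
from h import *
go(406,-276,110,36.2)
E
python3 -m jog '[[[0,0,0,-0.145,0,0],[0,0,0,-0.145,0,0],[0,0,0,-0.145,0,0],[0,0,0,0,0,0]]]' 0;  python3 - <<'E'
from h import *
go(406,-276,110,36.2)
E
```

```text
jaw yaw now 11.2 pos [ 614.9 -259.2  153. ] t=18.68 j1 -0.57 j6 -0.77
turn rotvec [-0.437 -0.002  0.001] then shift(mm, tool axes) [  43.  -178.5 -109.8] | shift in tool axes now [  43.3 -208.2  -23.9]
time_s: 19.18
eef_pos: [615.1, -259.3, 153.2]
ee_rot: [0.629, 0.321, 0.631, -0.321]
force: [-0.2, -0.4, -0.5]
grip_width: 1.001
jaw yaw now 36.0 pos [ 615.1 -259.3  153.2] t=19.18 j1 -0.57 j6 -1.20
turn rotvec [-0.003 -0.002  0.001] then shift(mm, tool axes) [  43.2 -178.6 -110. ] | shift in tool axes now [  43.5 -178.9 -109.4]
```

```bash
python3 -m jog '[[[0,-0.036,-0.022,0,0,0],[0,-0.036,-0.022,0,0,0],[0.01,-0.036,-0.022,0,0,0],[0.015,-0.036,-0.022,0,0,0],[0.015,-0.035,-0.022,0,0,0],[0,0,0,0,0,0],[0,0,0,0,0,0]]]';  python3 - <<'E'
from h import *
c=cam("wrist"); cv2.imwrite("pics/w9.png",c["im"][:,:,::-1]); np.save("c9.npy",c,allow_pickle=True)
go(406,-276,15,36.2)
E
```

```text
time_s: 20.05
eef_pos: [406.5, -276.3, 114.6]
ee_rot: [0.63, 0.321, 0.63, -0.321]
force: [-0.0, -0.4, -0.0]
grip_width: 1.001
jaw yaw now 36.0 pos [ 406.7 -276.3  114.6] t=20.10 j1 -0.84 j6 -1.46
turn rotvec [-0.003  0.001 -0.   ] then shift(mm, tool axes) [99.6 -0.4 -0.6] | shift in tool axes now [99.6 -0.5 -0.7]
```

View pics/w9.png

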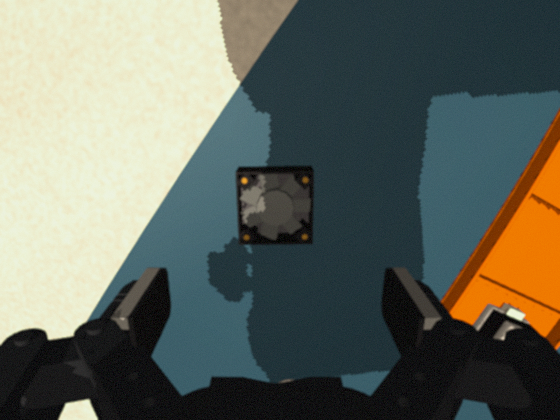

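```bash
python3 -m jog '[[[0.03,-0.0005,-0.0005,0,0,0],[0.04,0,0,0,0,0],[0.025,0,0,0,0,0],[0.008,0,0,0,0,0],[0,0,0,0,0,0],[0,0,0,0,0,0],[0,0,0,0,0,0]]]'; python3 -m jog '[[[0,0,0,0,0,0],[0,0,0,0,0,0],[0,0,0,0,0,0],[0,0,0,0,0,0],[0,0,0,0,0,0],[0,0,0,0,0,0]]]' 255 35
python3 - <<'E'
from h import *
c=cam("wrist"); cv2.imwrite("pics/w10.png",c["im"][:,:,::-1])
E
```

```text
time_s: 20.98
eef_pos: [405.6, -276.2, 12.1]
ee_rot: [0.631, 0.32, 0.63, -0.321]
force: [-0.3, -0.9, 0.5]
grip_width: 1.005
time_s: 21.72
eef_pos: [405.4, -276.0, 11.6]
ee_rot: [0.63, 0.32, 0.63, -0.321]
force: [-0.4, -0.1, 6.7]
grip_width: 0.577
```

View pics/w10.png

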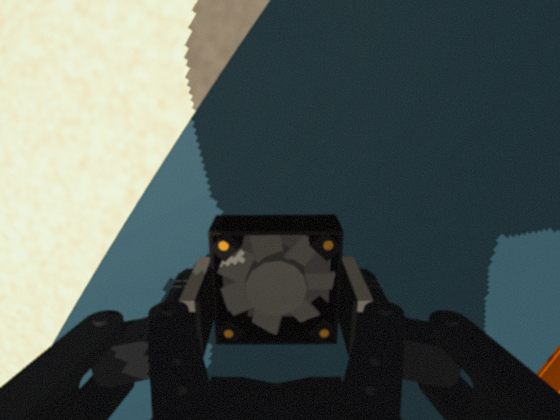

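```bash
python3 -m jog '[[[-0.02,0,0,0,0,0],[-0.04,0,0,0,0,0],[-0.05,0,0,0.15,0,0],[-0.05,0,0,0.15,0,0],[-0.05,0,0,0.15,0,0],[-0.03,0,0,0.15,0,0],[0,0,0,0,0,0]]]'
python3 - <<'E'
from h import *
go(590,110,250,2)
E
```

```text
time_s: 22.65
eef_pos: [405.7, -276.3, 252.8]
ee_rot: [0.509, 0.492, 0.506, -0.492]
force: [0.8, 0.3, -1.7]
grip_width: 0.573
jaw yaw now 1.7 pos [ 405.7 -276.3  252.8] t=22.65 j1 -0.84 j6 -0.87
turn rotvec [-0.005  0.003 -0.002] then shift(mm, tool axes) [   2.8  197.7 -379.6] | shift in tool axes now [   2.2  195.9 -380.6]
```

```bash
python3 -m jog '[[[0,0.025,-0.045,0,0,0],[0,0.025,-0.048,0,0,0],[0,0.025,-0.048,0,0,0],[0,0.025,-0.048,0,0,0],[0,0.025,-0.048,0,0,0],[0,0.025,-0.048,0,0,0],[0,0.025,-0.048,0,0,0],[0,0.022,-0.047,0,0,0],[0,0,0,0,0,0],[0,0,0,0,0,0]]]'
python3 - <<'E'
from h import *
c=cam("wrist"); cv2.imwrite("pics/w11.png",c["im"][:,:,::-1]); np.save("c11.npy",c,allow_pickle=True)
go(590,110,250,2)
tray(c,180,20,450,270)
E
```

```text
time_s: 23.9
eef_pos: [590.3, 109.5, 249.8]
ee_rot: [0.507, 0.491, 0.508, -0.493]
force: [0.4, -1.1, -0.4]
grip_width: 0.574
jaw yaw now 1.7 pos [590.4 109.  250.3] t=23.95 j1 -0.01 j6 -0.04
turn rotvec [-0.005  0.     0.002] then shift(mm, tool axes) [ 0.3 -0.3 -1. ] | shift in tool axes now [ 0.3 -0.3 -1. ]
rect [array([606.1, 159.6]), array([111.9, 148.5]), np.float64(1.9)]
[[547.7000122070312, 232.0], [552.5999755859375, 83.5999984741211], [664.4000244140625, 87.30000305175781], [659.5, 235.6999969482422]]
```

View pics/w11.png

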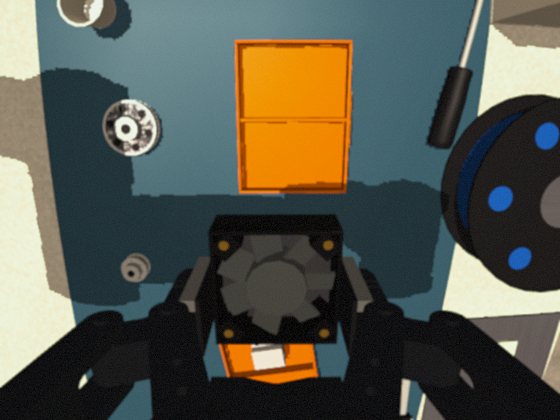

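```bash
python3 -m jog '[[[0.03,0.005,-0.03,0,0,0],[0.04,0.004,-0.03,0,0,0],[0.05,0.003,-0.025,0,0,0],[0.03,0,0,0,0,0],[0,0,0,0,0,0],[0,0,0,0,0,0]]]'
python3 - <<'E'
from h import *
go(604.9,196.1,15,1.9)
E
```

```text
time_s: 24.7
eef_pos: [601.0, 194.3, 103.0]
ee_rot: [0.508, 0.493, 0.507, -0.492]
force: [0.6, 0.0, -0.1]
grip_width: 0.579
jaw yaw now 1.7 pos [601.  194.3 103. ] t=24.70 j1 0.13 j6 0.10
turn rotvec [-0.004 -0.    -0.002] then shift(mm, tool axes) [88.   3.9 -1.6] | shift in tool axes now [88.   3.7 -1.6]
```

```bash
python3 -m jog '[[[0.03,0.004,-0.0015,0,0,0],[0.03,0,0,0,0,0],[0.018,0,0,0,0,0],[0.006,0,0,0,0,0],[0,0,0,0,0,0],[0,0,0,0,0,0],[0,0,0,0,0,0]]]'; python3 -m jog '[[[0.001,0,0,0,0,0],[0.001,0,0,0,0,0],[0,0,0,0,0,0]]]'
```

```text
time_s: 25.58
eef_pos: [604.5, 196.9, 18.0]
ee_rot: [0.508, 0.493, 0.507, -0.492]
force: [-1.2, -0.0, -1.0]
grip_width: 0.577
time_s: 25.95
eef_pos: [604.1, 196.8, 15.2]
ee_rot: [0.507, 0.492, 0.507, -0.493]
force: [-0.4, -0.7, -1.0]
grip_width: 0.573
```

```bash
python3 -m jog '[[[0.001,0,0,0,0,0],[0,0,0,0,0,0]]]'; python3 -m jog '[[[0,0,0,0,0,0],[0,0,0,0,0,0],[0,0,0,0,0,0],[0,0,0,0,0,0]]]' 75; python3 -m jog '[[[-0.01,0,0,0,0,0],[-0.03,0,0,0,0,0],[-0.05,0,0,0,0,0],[-0.05,0,0,0,0,0],[0,0,0,0,0,0],[0,0,0,0,0,0]]]'
python3 - <<'E'
from h import *
c=cam("wrist"); cv2.imwrite("pics/w12.png",c["im"][:,:,::-1]); np.save("c8.npy",c,allow_pickle=True)
go(433,-12,140,11)
E
```

```text
time_s: 26.2
eef_pos: [604.2, 196.8, 14.7]
ee_rot: [0.508, 0.492, 0.507, -0.492]
force: [-1.4, -1.3, 3.5]
grip_width: 0.576
time_s: 26.7
eef_pos: [604.1, 196.8, 14.2]
ee_rot: [0.507, 0.492, 0.507, -0.492]
force: [-0.1, -0.9, -0.5]
grip_width: 0.707
time_s: 27.45
eef_pos: [603.8, 196.7, 154.0]
ee_rot: [0.507, 0.492, 0.508, -0.493]
force: [-0.4, 0.5, -0.5]
grip_width: 0.708
jaw yaw now 1.7 pos [603.6 196.7 153.3] t=27.50 j1 0.13 j6 0.10
turn rotvec [-0.162  0.     0.002] then shift(mm, tool axes) [  13.3 -207.3  172.3] | shift in tool axes now [  13.7 -176.7  203.5]
```

View pics/w12.png

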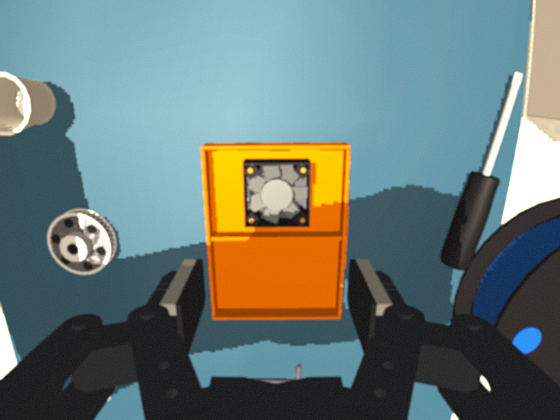

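The fan is flat in tray2's +x compartment (276,193). Next is the small pulley.

```bash
python3 -m jog '[[[0,0,0,-0.162,0,0],[0,-0.042,0.035,0,0,0],[0,-0.042,0.035,0,0,0],[0,-0.042,0.035,0,0,0],[0.02,-0.042,0.035,0,0,0],[0.02,-0.04,0.033,0,0,0],[0,0,0,0,0,0],[0,0,0,0,0,0],[0,0,0,0,0,0]]]' 0
python3 - <<'E'
from h import *
c=cam("wrist"); cv2.imwrite("pics/w13.png",c["im"][:,:,::-1]); np.save("c13.npy",c,allow_pickle=True)
crop(c,220,150,340,250,6,"pics/w13c.png")
go(433,-12,12,11)
E
```

```text
time_s: 28.62
eef_pos: [433.7, -12.1, 114.4]
ee_rot: [0.546, 0.45, 0.546, -0.449]
force: [0.4, -1.1, -0.1]
grip_width: 1.003
jaw yaw now 11.1 pos [433.6 -12.1 114.4] t=28.68 j1 -0.30 j6 -0.49
turn rotvec [ 0.001  0.    -0.   ] then shift(mm, tool axes) [102.4  -0.5  -0.2] | shift in tool axes now [102.4  -0.6  -0.2]
```

View pics/w13.png

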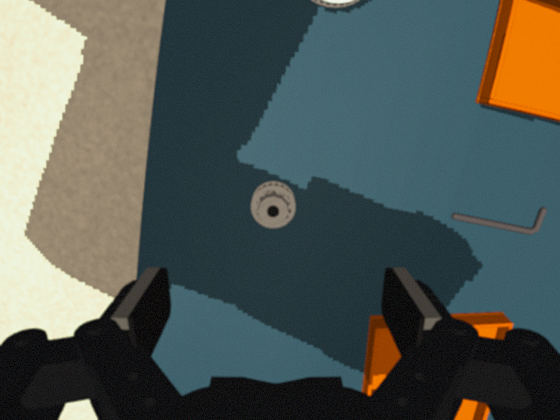

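View pics/w13c.png

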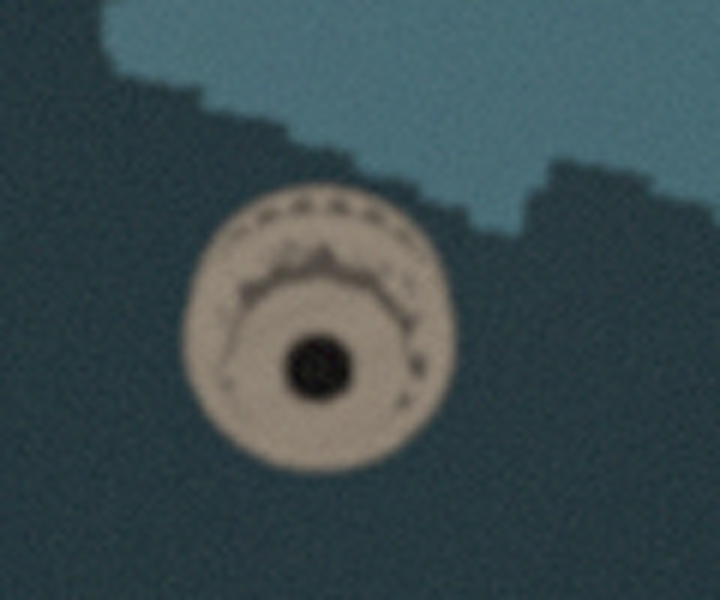

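```bash
python3 - <<'E'
from h import *
c=np.load("c13.npy",allow_pickle=True).item(); P=plane(c,(273.2,211.2),22)[0]; print(P)
go(P[0],P[1],11,11)
E
python3 -m jog '[[[0.03,-0.001,0,0,0,0],[0.04,0,0,0,0,0],[0.025,0,0,0,0,0],[0.004,0,0,0,0,0],[0,0,0,0,0,0],[0,0,0,0,0,0],[0,0,0,0,0,0]]]'
python3 - <<'E'
from h import *
go(433,-12,11,11)
c=cam("wrist"); cv2.imwrite("pics/w14.png",c["im"][:,:,::-1]);print(plane(c,(275,290),22))
E
```

```text
[432.57525646 -11.79244401  22.        ]
jaw yaw now 11.1 pos [433.6 -12.1 114.4] t=28.68 j1 -0.30 j6 -0.49
turn rotvec [ 0.001  0.    -0.   ] then shift(mm, tool axes) [103.4  -0.9  -0.5] | shift in tool axes now [103.4  -1.   -0.5]
time_s: 29.55
eef_pos: [432.4, -13.0, 16.0]
ee_rot: [0.546, 0.45, 0.545, -0.45]
force: [-0.9, 0.2, -1.2]
grip_width: 1.002
jaw yaw now 11.0 pos [432.4 -13.   16. ] t=29.55 j1 -0.30 j6 -0.49
turn rotvec [ 0.     0.001 -0.001] then shift(mm, tool axes) [ 5.   0.7 -0.9] | shift in tool axes now [ 5.   0.7 -0.9]
[[432.81958971 -13.32959247  22.        ]]
```

View pics/w14.png

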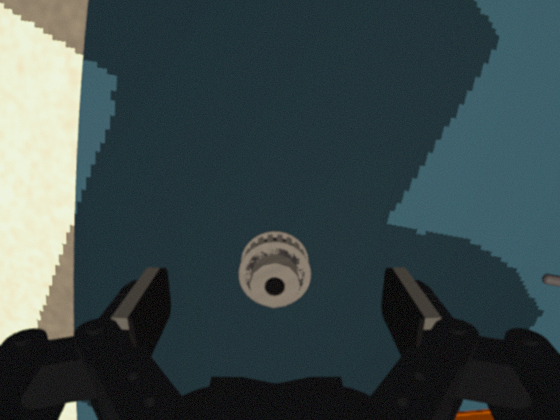

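```bash
python3 -m jog '[[[0.005,0,-0.001,0,0,0],[0.001,0,0,0,0,0],[0,0,0,0,0,0]]]'; python3 -m jog '[[[0,0,0,0,0,0],[0,0,0,0,0,0],[0,0,0,0,0,0],[0,0,0,0,0,0],[0,0,0,0,0,0],[0,0,0,0,0,0],[0,0,0,0,0,0]]]' 255 35; python3 -m jog '[[[-0.02,0,0,0,0,0],[-0.04,0,0,0,0,0],[-0.05,0,0,0,0,0],[0,0,0,0,0,0],[0,0,0,0,0,0]]]'
python3 - <<'E'
from h import *
go(601,-186.8,110,11)
c=cam("wrist"); cv2.imwrite("pics/w15.png",c["im"][:,:,::-1])
E
```

```text
time_s: 29.98
eef_pos: [431.7, -11.9, 9.1]
ee_rot: [0.545, 0.45, 0.546, -0.45]
force: [-0.2, 0.6, 0.3]
grip_width: 1.001
time_s: 30.85
eef_pos: [431.9, -11.9, 9.5]
ee_rot: [0.546, 0.45, 0.546, -0.45]
force: [-0.7, 0.3, 6.0]
grip_width: 0.334
time_s: 31.48
eef_pos: [431.4, -11.8, 118.6]
ee_rot: [0.545, 0.45, 0.546, -0.45]
force: [-0.8, 0.2, -0.9]
grip_width: 0.33
jaw yaw now 11.0 pos [431.4 -11.8 118.6] t=31.48 j1 -0.30 j6 -0.49
turn rotvec [-0.    -0.     0.001] then shift(mm, tool axes) [  8.6 133.1 204.1] | shift in tool axes now [  8.4 133.1 204.1]
```

View pics/w15.png

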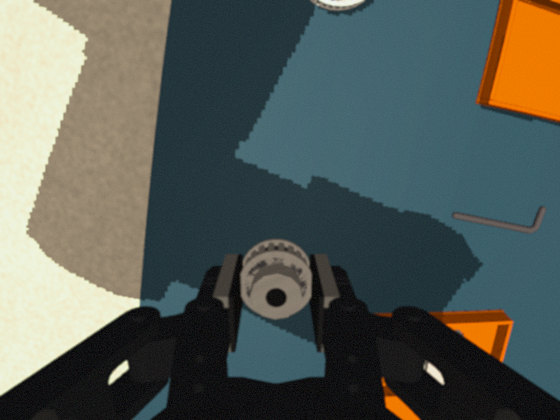

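```bash
python3 -m jog '[[[0,0.022,0.034,0,0,0],[0,0.022,0.034,0,0,0],[0,0.022,0.034,0,0,0],[0,0.022,0.034,0,0,0],[0,0.022,0.034,0,0,0],[0,0.023,0.034,0,0,0],[0.04,0,0,0,0,0],[0,0,0,0,0,0],[0,0,0,0,0,0]]]'
python3 - <<'E'
from h import *
go(601,-186.8,13,11)
c=cam("wrist"); cv2.imwrite("pics/w16.png",c["im"][:,:,::-1])
E
```

```text
time_s: 32.65
eef_pos: [601.4, -186.6, 79.8]
ee_rot: [0.546, 0.45, 0.546, -0.45]
force: [-0.6, -0.4, 0.3]
grip_width: 0.332
jaw yaw now 11.0 pos [ 601.4 -186.6   79.8] t=32.65 j1 -0.49 j6 -0.68
turn rotvec [ 0. -0.  0.] then shift(mm, tool axes) [66.8 -0.4  0.1] | shift in tool axes now [66.8 -0.4  0.1]
```

View pics/w16.png

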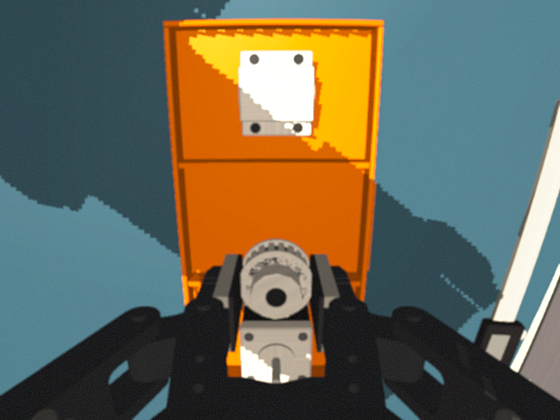

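```bash
python3 -m jog '[[[0.03,0,0,0,0,0],[0.02,0,0,0,0,0],[0.01,0,0,0,0,0],[0.002,0,0,0,0,0],[0,0,0,0,0,0],[0,0,0,0,0,0],[0,0,0,0,0,0]]]'; python3 -m jog '[[[0.001,0,0,0,0,0],[0.001,0,0,0,0,0],[0,0,0,0,0,0]]]'
```

```text
time_s: 33.58
eef_pos: [601.5, -186.9, 17.8]
ee_rot: [0.546, 0.45, 0.545, -0.45]
force: [0.4, -0.3, -0.7]
grip_width: 0.333
time_s: 33.95
eef_pos: [601.2, -186.8, 15.1]
ee_rot: [0.546, 0.45, 0.546, -0.45]
force: [0.2, -0.6, -0.1]
grip_width: 0.332
```

```bash
python3 -m jog '[[[0.001,0,0,0,0,0],[0.001,0,0,0,0,0],[0,0,0,0,0,0]]]'; python3 -m jog '[[[0.001,0,0,0,0,0],[0,0,0,0,0,0]]]'
```

```text
time_s: 34.33
eef_pos: [601.2, -186.8, 13.2]
ee_rot: [0.546, 0.45, 0.546, -0.45]
force: [-0.8, -0.2, -0.2]
grip_width: 0.333
time_s: 34.58
eef_pos: [601.3, -186.8, 12.6]
ee_rot: [0.546, 0.45, 0.546, -0.45]
force: [-1.6, -0.1, 2.8]
grip_width: 0.337
```

```bash
python3 -m jog '[[[0,0,0,0,0,0],[0,0,0,0,0,0],[0,0,0,0,0,0],[0,0,0,0,0,0]]]' 125; python3 -m jog '[[[-0.01,0,0,0,0,0],[-0.03,0,0,0,0,0],[-0.05,0,0,0,0,0],[-0.05,0,0,0,0,0],[-0.02,0,0,0,0,0],[0,0,0,0,0,0],[0,0,0,0,0,0]]]'
python3 - <<'E'
from h import *
c=cam("wrist"); cv2.imwrite("pics/w17.png",c["im"][:,:,::-1]); np.save("c17.npy",c,allow_pickle=True)
go(480,-370,200,11)
E
```

```text
time_s: 35.08
eef_pos: [601.3, -186.8, 12.3]
ee_rot: [0.546, 0.45, 0.546, -0.45]
force: [-0.3, -0.5, 0.9]
grip_width: 0.51
time_s: 35.95
eef_pos: [600.8, -186.6, 171.1]
ee_rot: [0.545, 0.45, 0.546, -0.45]
force: [0.0, 0.2, -0.7]
grip_width: 0.507
jaw yaw now 11.0 pos [ 600.8 -186.6  170.9] t=36.00 j1 -0.49 j6 -0.68
turn rotvec [-0.    -0.002  0.002] then shift(mm, tool axes) [ -29.1 -153.6  157. ] | shift in tool axes now [ -29.1 -153.6  157. ]
```

View pics/w17.png

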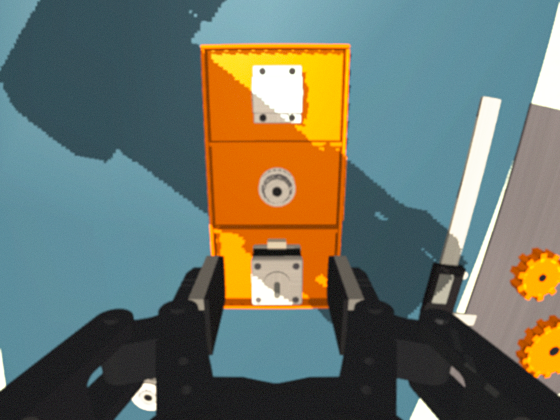

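Run:
```python
from h import *
a=cam("scene"); b=cam("side")
for n,u,v in (("hs",(157,190.75),(390,306.7)),("blue",(110+80/4,165+145/4),(230+728/3.6,205+366/3.6)),("purple",(110+77/4,165+92/4),(230+708/3.6,205+460/3.6))):
    print(n,plane(a,u,34)[0].round(0),plane(b,v,34)[0].round(0))
go(519,-407,150,11)
```

```text
hs [ 521. -404.   34.] [ 518. -409.   34.]
blue [ 588. -448.   34.] [ 587. -452.   34.]
purple [ 533. -486.   34.] [ 530. -493.   34.]
jaw yaw now 11.0 pos [ 600.9 -186.6  171.1] t=36.10 j1 -0.49 j6 -0.68
turn rotvec [-0.    -0.001  0.002] then shift(mm, tool axes) [  21.1 -122.5  200.7] | shift in tool axes now [  21.  -122.4  200.7]
```

```bash
python3 -m jog '[[[0,0,0,-0.127,0,0],[0,0,0,-0.127,0,0],[0,0,0,-0.127,0,0],[0,0,0,-0.127,0,0],[0,0,0,0,0,0]]]' 0
python3 - <<'E'
from h import *
go(519,-407,140,40)
E
```

```text
time_s: 36.72
eef_pos: [601.1, -186.7, 171.6]
ee_rot: [0.641, 0.299, 0.641, -0.299]
force: [-0.4, -0.3, 0.2]
grip_width: 0.999
jaw yaw now 40.0 pos [ 601.1 -186.7  171.6] t=36.73 j1 -0.49 j6 -1.19
turn rotvec [ 0.001 -0.001  0.   ] then shift(mm, tool axes) [  31.6 -204.5  115.9] | shift in tool axes now [  31.6 -204.6  115.8]
```

```bash
python3 -m jog '[[[0,-0.041,0.023,0,0,0],[0,-0.041,0.023,0,0,0],[0,-0.041,0.023,0,0,0],[0,-0.041,0.023,0,0,0],[0.03,-0.041,0.023,0,0,0],[0,0,0,0,0,0],[0,0,0,0,0,0]]]'
python3 - <<'E'
from h import *
c=cam("wrist"); cv2.imwrite("pics/w18.png",c["im"][:,:,::-1]); np.save("c18.npy",c,allow_pickle=True)
crop(c,210,140,340,260,5,"pics/w18c.png")
go(519,-407,140,40)
E
```

```text
time_s: 37.6
eef_pos: [518.8, -406.5, 142.3]
ee_rot: [0.641, 0.299, 0.641, -0.299]
force: [0.2, 0.3, -0.3]
grip_width: 0.998
jaw yaw now 40.1 pos [ 519.2 -406.2  142.8] t=37.65 j1 -0.84 j6 -1.54
turn rotvec [ 0.001  0.001 -0.   ] then shift(mm, tool axes) [ 2.8 -0.7  0.5] | shift in tool axes now [ 2.8 -0.7  0.5]
```

View pics/w18.png

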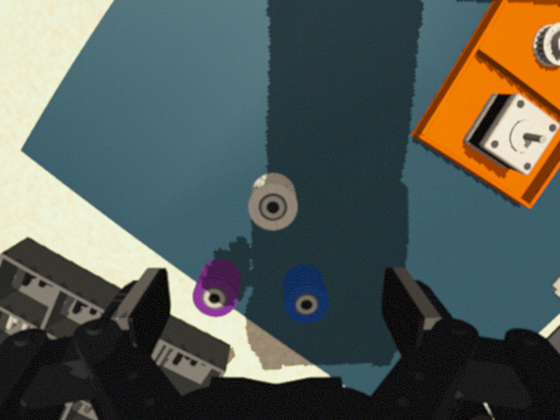

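View pics/w18c.png

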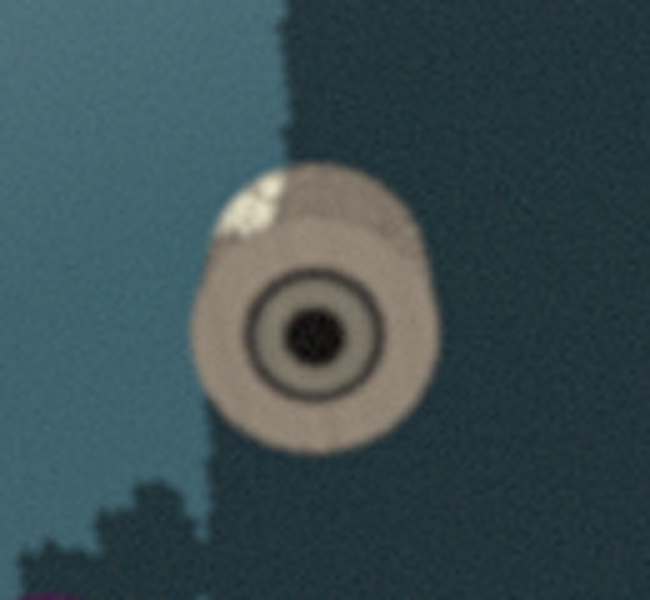

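Run:
```python
from h import *
c=np.load("c18.npy",allow_pickle=True).item(); P=plane(c,(273,207.2),34)[0]; print(P)
print("left finger tip at", P[:2]-57*np.array([np.cos(np.radians(40)),np.sin(np.radians(40))]), plane(c,[(214,298),(306,303)],34).round(0).tolist(), plane(c,[(30,240),(230,350)],40).round(0).tolist())
go(P[0],P[1],13,40)
```

```text
[ 518.85716291 -408.92361464   34.        ]
left finger tip at [ 475.19262966 -445.56250839] [[531.0, -493.0, 34.0], [587.0, -451.0, 34.0]] [[398.0, -541.0, 40.0], [567.0, -518.0, 40.0]]
jaw yaw now 40.1 pos [ 519.2 -406.2  142.8] t=37.65 j1 -0.84 j6 -1.54
turn rotvec [ 0.001  0.001 -0.   ] then shift(mm, tool axes) [129.8  -2.    1.9] | shift in tool axes now [129.8  -2.    1.8]
```

```bash
python3 -m jog '[[[0.04,-0.002,0.002,0,0,0],[0.04,0,0,0,0,0],[0.03,0,0,0,0,0],[0.013,0,0,0,0,0],[0.005,0,0,0,0,0],[0,0,0,0,0,0],[0,0,0,0,0,0]]]'
python3 - <<'E'
from h import *
go(518.8,-409,13,40)
c=cam("wrist"); cv2.imwrite("pics/w19.png",c["im"][:,:,::-1])
E
```

```text
time_s: 38.52
eef_pos: [518.8, -410.0, 15.5]
ee_rot: [0.642, 0.298, 0.641, -0.299]
force: [-0.2, 0.2, -0.8]
grip_width: 0.998
jaw yaw now 40.1 pos [ 518.8 -410.    15.5] t=38.52 j1 -0.85 j6 -1.55
turn rotvec [ 0.002  0.002 -0.   ] then shift(mm, tool axes) [ 2.5  0.6 -0.8] | shift in tool axes now [ 2.5  0.6 -0.8]
```

View pics/w19.png

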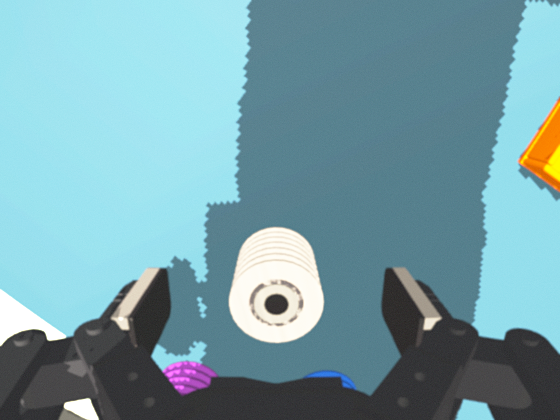

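The picture is bright, but the silver sink is centred (276,303) between the pads, and the blue and purple ones stand clear behind. Closing.

```bash
python3 -m jog '[[[0.002,0,-0.001,0,0,0],[0,0,0,0,0,0],[0,0,0,0,0,0],[0,0,0,0,0,0],[0,0,0,0,0,0],[0,0,0,0,0,0],[0,0,0,0,0,0]]]' 255 35
python3 - <<'E'
from h import *
print(tool(ctrl.sense())[1])
E
python3 -m jog '[[[-0.02,0,0,0,0,0],[-0.04,0,0,0,0,0],[-0.05,0,0,0.13,0,0],[-0.04,0,0,0.15,0,0],[0,0,0,0.15,0,0],[0,0,0,0.15,0,0],[0,0,0,0.085,0,0],[0,0,0,0,0,0]]]'
python3 - <<'E'
from h import *
go(607.3,123.1,150,1.9)
E
```

```text
time_s: 39.45
eef_pos: [517.8, -409.0, 12.5]
ee_rot: [0.641, 0.298, 0.641, -0.298]
force: [0.3, -0.1, 2.3]
grip_width: 0.389
[ 517.79500742 -409.00503435   12.50494643]
time_s: 40.45
eef_pos: [517.7, -408.8, 163.3]
ee_rot: [0.509, 0.491, 0.509, -0.491]
force: [-0.1, -0.3, -1.4]
grip_width: 0.387
jaw yaw now 2.1 pos [ 517.7 -408.8  163.3] t=40.45 j1 -0.85 j6 -0.88
turn rotvec [ 0.003  0.    -0.   ] then shift(mm, tool axes) [  13.3  107.2 -528.7] | shift in tool axes now [  13.   108.7 -528.4]
```

```bash
python3 -m jog '[[[0,0.01,-0.04,0,0,0],[0,0.01,-0.05,0,0,0],[0,0.01,-0.05,0,0,0],[0,0.01,-0.05,0,0,0],[0,0.01,-0.05,0,0,0],[0,0.01,-0.05,0,0,0],[0,0.01,-0.05,0,0,0],[0,0.01,-0.05,0,0,0],[0,0.01,-0.05,0,0,0],[0,0.01,-0.05,0,0,0],[0,0.008,-0.038,0,0,0]]]'; python3 -m jog '[[[0.04,0,0,0,0,0],[0.03,0,0,0,0,0],[0,0,0,0,0,0],[0,0,0,0,0,0]]]';  python3 - <<'E'
from h import *
go(607.3,123.1,16,1.9)
c=cam("wrist"); cv2.imwrite("pics/w20.png",c["im"][:,:,::-1])
E
```

```text
time_s: 41.82
eef_pos: [607.2, 124.7, 163.0]
ee_rot: [0.51, 0.491, 0.509, -0.49]
force: [0.1, -0.9, -0.3]
grip_width: 0.388
time_s: 42.32
eef_pos: [607.9, 122.5, 94.1]
ee_rot: [0.509, 0.492, 0.508, -0.49]
force: [0.7, -0.3, -0.8]
grip_width: 0.389
jaw yaw now 2.0 pos [607.9 122.5  94.1] t=42.33 j1 0.01 j6 -0.03
turn rotvec [ 0.003  0.    -0.002] then shift(mm, tool axes) [78.1 -0.6 -0.6] | shift in tool axes now [78.1 -0.8 -0.6]
```

View pics/w20.png

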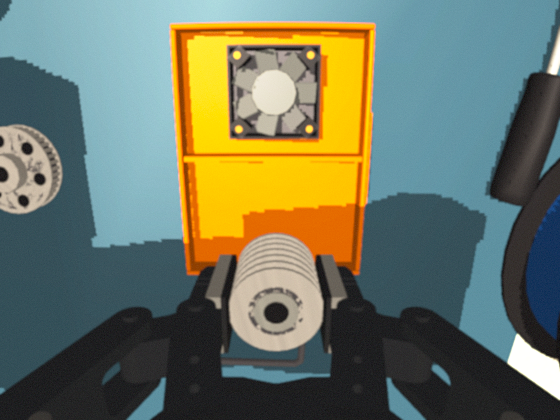

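```bash
python3 -m jog '[[[0.03,0,0,0,0,0],[0.025,0,0,0,0,0],[0.015,0,0,0,0,0],[0.005,0,0,0,0,0],[0,0,0,0,0,0],[0,0,0,0,0,0]]]'; python3 -m jog '[[[0.001,0,0,0,0,0],[0,0,0,0,0,0]]]';python3 -m jog '[[[0.001,0,0,0,0,0],[0,0,0,0,0,0]]]'
```

```text
time_s: 43.12
eef_pos: [607.7, 122.6, 18.3]
ee_rot: [0.509, 0.492, 0.508, -0.491]
force: [-0.5, 0.3, -1.1]
grip_width: 0.387
time_s: 43.38
eef_pos: [607.2, 122.6, 16.5]
ee_rot: [0.509, 0.491, 0.509, -0.491]
force: [-0.3, 0.0, -0.6]
grip_width: 0.389
time_s: 43.62
eef_pos: [607.3, 122.6, 15.5]
ee_rot: [0.509, 0.491, 0.509, -0.491]
force: [0.0, -0.8, 1.6]
grip_width: 0.388
```

```bash
python3 -m jog '[[[0.0005,0,0,0,0,0],[0,0,0,0,0,0]]]'; python3 -m jog '[[[0,0,0,0,0,0],[0,0,0,0,0,0],[0,0,0,0,0,0],[0,0,0,0,0,0]]]' 110; python3 -m jog '[[[-0.01,0,0,0,0,0],[-0.03,0,0,0,0,0],[-0.05,0,0,0,0,0],[-0.05,0,0,0,0,0],[-0.05,0,0,0,0,0],[-0.05,0,0,0,0,0],[0,0,0,0,0,0],[0,0,0,0,0,0],[0,0,0,0,0,0]]]'
python3 - <<'E'
from h import *
for n in ("wrist","scene","side"):
    c=cam(n); cv2.imwrite(f"pics/z_{n}.png",c["im"][:,:,::-1])
    if n=="side": crop(c,180,130,420,300,3.3,"pics/z_sidec.png")
    if n=="scene": crop(c,150,170,410,290,3,"pics/z_scenec.png")
E
```

```text
time_s: 43.88
eef_pos: [607.3, 122.6, 15.5]
ee_rot: [0.509, 0.491, 0.509, -0.491]
force: [-2.5, -0.2, 6.2]
grip_width: 0.392
time_s: 44.38
eef_pos: [607.2, 122.6, 14.7]
ee_rot: [0.509, 0.491, 0.509, -0.491]
force: [-0.0, -0.5, -0.0]
grip_width: 0.569
time_s: 45.5
eef_pos: [606.7, 122.5, 253.5]
ee_rot: [0.508, 0.491, 0.509, -0.492]
force: [-0.1, -0.5, -0.3]
grip_width: 0.569
```

View pics/z_wrist.png

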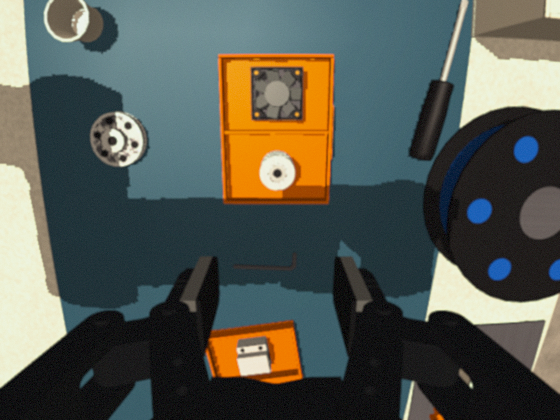

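View pics/z_sidec.png

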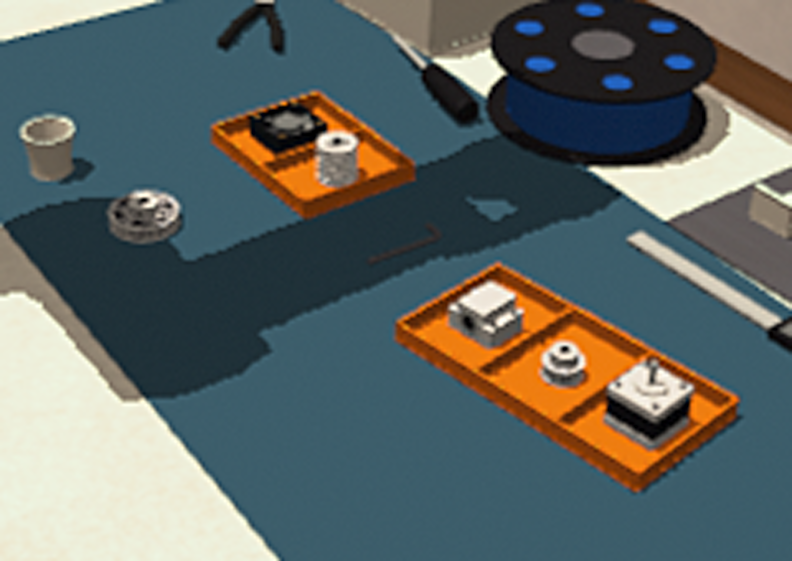

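View pics/z_scenec.png

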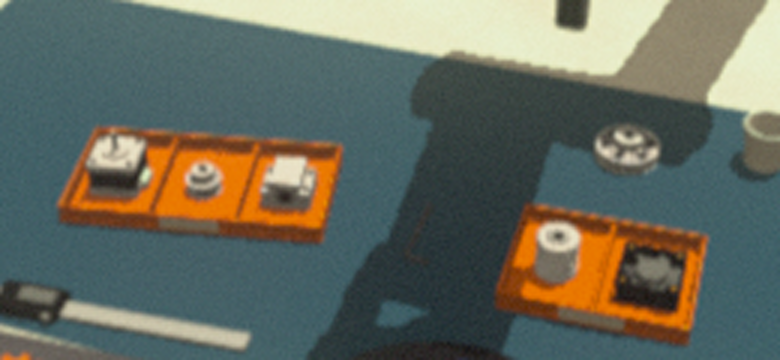

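All five parts stand upright and flat in their own compartments, the trays are flat, the large pulley and cup haven't moved, and the gripper is clear. Handing in.

Run:
```python
from rig import workorder, ctrl
print(workorder.finish_job(), ctrl.sense()["time_s"])
```

```text
the job is handed in; nothing more can be done
the job is handed in; nothing more can be done
```

Both kits are made up and handed in after about 46 s of the 115 s allowed; `finish_job` gives no verdict.
- **Drive kit (tray3):** bearing block at +x, small pulley in the middle, motor at −x.
- **Cooling kit (tray2):** fan at +x, silver heat sink at −x.

Each part was lowered until the wrist force or the expected floor height showed contact, then released by opening the jaws only partway so they stayed clear of the tray walls.

The last wrist, side and scene pictures show one upright part per compartment, both trays flat, and the gripper about 250 mm up touching nothing. The large pulley and cup look undisturbed, and I never reached for the blue and purple look-alikes. These final checks were by eye; I did not measure the final part positions or tilts. No check failed. The one disagreement was in locating the motor: two sightings differed by about 2 mm because the arm was still settling, and I corrected that before closing the jaws.

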